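# Set up the key slotting machine for a lever-lock blank

## Robot

A 6-joint arm with a two-finger parallel gripper is mounted at the origin on the work surface. World frame = base frame: x ahead of the robot, y to its left, z up, the work surface at z = 0. Lengths are in m, angles in rad, forces in N, time in s.
With the tool pointing down it reaches from about 0.35 to 0.775 m from the base axis. Payload 5.5 kg.
Tool frame: the origin (TCP) lies at the very end of the fingers, on their centre line; the grasp point (between the pads) lies 19 mm behind it; y points along the fingers, x is the direction in which the jaws open and shut, and the axes are right-handed (so a half turn about y gives the same grasp; the last joint's range is limited). The gripper opens to 85 mm and grips with 20 to 120 N. Pads are 22 mm wide; open, the fingers measure 114 mm over their backs; the gripper's body (76 mm by 85 mm) begins 54 mm behind the grasp point. The pads swing forward as they close: fully open they stand 13 mm farther back than shut.
Start: joints at [1.051, 0.313, 0.046, 1.304, 0, 1.431], TCP at [0.213, 0.534, 0.231] pointing down, gripper open.
Joint ranges: [-2.76, 2.76], [-0.86, 1.69], [-1.03, 1.26], [-2.2, 2.34], [-1.47, 1.5], [-3.14, 3.14]. Speed limits (rad/s): [2.57, 2.57, 3.14, 3.14, 3.14, 3.14].

## Interface

Orientations are given as a unit quaternion [x, y, z, w].
In Python, from cell import * gives the robot as it stands.
- The arm moves only by the shell command python3 -m creep 'ROWS' [FORCE]. ROWS is JSON, a list of rows, each a list of 5 numbers: the shift along the tool's x, y, z in mm, then the turn about the tool's y in rad, then the closure, from 0 (fully open) to 1 (shut). In form: [[dx, dy, dz, yaw, claw], ...]. A call has 1 to 12 rows; each row shifts and turns the commanded pose from where the row before left it, along the tool's axes as they then stand; what a row does not reach is not made up. A row lasts 1/10 s, in which the tool goes at most 50 mm and 8.59 degrees, less where a joint would pass 70% of its speed; a pose out of reach is approached as far as the arm can. A call is refused whole if a number of a shift passes 50 or a number of a turn 0.15, either way. A call with a gripper value outside its range is refused whole. The fingers move at their own pace and stop on an object; FORCE is the grip in N (left out, the last holds). Time passes only in rows, so rows that do not move let the fingers close. It gives the time, the measured TCP pose, the force and the opening at its end, in the units of the state.
- state(): the state, without advancing time (a new reading comes with each control period).
- read_camera(name): name is "side" or "top" or "wrist"; returns (picture, depth): 480x640x3 uint8, red, green, blue; 480x640 float32, m along the optical axis (not along the pixel's ray), 0 where there is no reading.
- camera_params(name): a dict with "fx", "fy", "cx", "cy" (pixels), "R" (3x3) and "t" (3): a world point X has camera coordinates R X + t. Camera axes: x right, y down, z forward; pixel columns grow to the right and rows downward; lengths in m; the calibration is good to about 2 mm. A picture is of the moment at which its call begins: read the wrist's pose just before it. camera_params takes no time and is no camera call; for the wrist camera it gives the pose at the moment of the call.
- sign_off(): hands the job in, once; it reports no verdict.
The state is a dict: "t": time; "q": joint angles; "qvel": joint speeds; "joint_torque": joint torques, N m; "eef_pos": TCP position; "eef_rot": TCP orientation; "force": force on the tool from outside, world axes, zero at the start; "wrist_torque": the same for the moment, N m; "opening": finger opening in m.
Only numpy, scipy, OpenCV 4.12 (cv2) and the standard library are available. Lean on these libraries where they do the work, as an engineer would, in place of code of your own. Each camera call takes 0.05 s, during which the arm holds its last target.

## Task

Set this key machine up for the next cut: swing the cutter guard up until it stays open by itself, turn the depth knob until its white pointer line stands at the steel index marker, lay the big key blank in the two V saddles with its bow to the left (towards the knob console) and its bit towards the cutter, and swing the clamp's handle up and over towards the cutter until its pad is right down on the shank. I have set the index marker for this lock, so do not shift it, and leave the lock case, the spray can and the brush where they are; finish with the guard still open so that I can check the set-up.

Things in the scene. Friction and masses are not known exactly. Their poses are not given: they have to be found in the camera images.
- vise (a point): Where key_mid belongs: midway between the two V saddles, on the axis of a seated shank, 85 mm above the bench; machine axes. Saddles: 11 mm wide, centred at y = +-25.5 mm (free gap 40 mm); 90 degree V mouths, 32 mm wide, 8 mm above the axis; slide 34 mm below the axis. A rest at x 12 to 28, y -61 to -43 carries the bit. The closed guard covers the right saddle
- guard_ball (a point): Centre of the black ball grip (28 mm diameter) on the front of the clear cutter guard, right of the clamp. Guard closed: 84 mm in front of and 90 mm right of the vise point, 105 mm above the bench; its stem runs back (+x) to the guard. It moves on a circle of 194 mm radius about guard_pivot. The shield is clear plastic in a steel frame, 84 mm wide
- guard_pivot (a point): Point on the guard's horizontal pivot axis (parallel to the machine's y) in line with the ball grip, 105 mm behind and 90 mm right of the vise point, 150 mm above the bench. Axes are the machine's
- guard (a joint): Guard angle in rad: 0 closed, grows as the ball is lifted up and over to the rear, 1.75 at the open stop (shield just past upright). A steel counterweight on an arm at the right flank (y -167 to -187 mm, up to 240 mm high) balances it at about 0.83 rad: below that it falls shut when let go, beyond it swings on open by itself and stays. Lifting takes only a few newtons at the ball
- depth_knob (a joint): Angle of the depth knob in rad, 0 when its pointer line points straight up the sloping panel (away from the operator), growing counter-clockwise as seen looking down on the knob; limits -2.6 and 2.6. Light friction (0.06 N m); it stays where it is left
- index (a joint): Angle of the steel index marker about the same axis, with the same sense and zero as the knob: the pointer stands at the marker when both joints read the same. A stiff friction ring, not to be moved
- knob_grip (a point): On the depth knob's axis, 28 mm above its underside. Black fluted grip about 45 mm in diameter, from 7 to 44 mm above the underside, on a 68 mm skirt 7 mm thick with thin grey graduations and one white pointer line (also on cap and side). z is the knob's axis, out of the panel, leaning 30 degrees from vertical towards the operator; x points along the pointer line. 165 mm left of the vise point
- pointer_tip (a point): Outer end of the knob's white pointer line, at 36 mm radius from the knob's axis, on the skirt's top. Axes turn with the knob
- index_tip (a point): Tip of the steel index marker, a small arrow block pointing inwards at the skirt: 8 mm wide, from 36 to 54 mm radius, its top level with the skirt's top, about 9 mm above the panel. It lies at the same radius and height as the pointer's end
- key_mid (a point): Grip point on the axis of the key's shank; comes to vise. Plain steel key blank, 155 mm long, about 0.19 kg, lying flat. Key axes: round shank 12 mm diameter along y from -72 to 40 mm; ring bow 54 x 50 x 10 mm centred at y = 60; flat bit 5 mm thick, y -62 to -40, out to x = 30 mm; z up as it lies (and when seated). Balance point about 9 mm towards the bow
- key_bit (a point): Middle of the outer edge of the key's bit, 30 mm in x and -51 mm in y from key_mid in the key's axes
- clamp_ball (a point): Centre of the black ball (28 mm diameter) at the end of the clamp's steel handle (12 mm thick), 95 mm from the clamp's pivot. Clamp open: the ball is in front, 148 mm in front of the vise point and 160 mm above the bench. It swings over the top (200 mm high) to about 8 mm behind the vise point, again 160 mm above the bench, when clamped. The robot can pinch it or simply push it over
- clamp_pivot (a point): Middle of the clamp's horizontal pivot (parallel to the machine's y), 70 mm in front of the vise point, 105 mm above the bench. Axes are the machine's. The open clamp's arm stands up from here, 14 mm wide, to 180 mm above the bench
- clamp (a joint): Clamp angle in rad: 0 fully open (ball in front, arm upright), grows as the ball is swung up and over to the rear; at about 1.92 the rubber pad at the arm's end meets the top of a seated shank (stop without a key: 2.0). Friction of 0.16 N m holds it wherever it is left; press gently home, 5 to 12 N at the ball
- lock_case: Bystander: flat steel mortise lock case with a brass face plate, 235 x 105 x 22 mm, lying on the bench. Origin under its middle
- spray_can: Bystander: plain aluminium spray can, 56 mm diameter, 170 mm high, standing. Origin under its middle
- chip_brush: Bystander: chip brush 200 mm long, lying on the bench. Origin at its underside's middle
- machine: Iron bench machine, heavy and fixed. Origin on the bench under the vise point; x from the operator's (robot's) side towards the cutter, y left, z up. Base x -105 to 250, y -160 to 228 mm, 45 mm high; knob console at the left (y 102 to 228, 90 mm high at its rear); motor and belt cover rear right, to 145 mm high
- cutter (a point): Centre of the fixed cutter, an upright toothed steel disc 82 mm across and 3 mm thick (its plane is the machine's x-z), 82 mm behind and 51 mm right of the vise point at the same height. Its front edge is 41 mm behind the vise line, 11 mm clear of a seated key's bit. Machine axes
There are look-alikes about, which are no part of the job. What is shaped like the part that bears key_mid but blue or purple is not meant.

How it is judged:
By the outcome, as a careful person would: the job done as asked, in the order asked, and still so for the second after the job is handed in, with the robot touching nothing.
It also fails if it takes over 72 s, if anything falls off the work surface, if the arm or the gripper's body presses on something with over 40 N, if the wrist force passes 120 N, or if a joint passes its speed limit or range.

## Working session

There is one attempt and no reset: what is moved stays moved. The work goes in short steps, Python scripts to look and compute and a shell command to move; the robot and the scene stay as the last step left them, time stands still between calls to the robot, and variables do not carry over. Pictures are saved under pics/ and viewed, and the job is handed in when it is done.

```bash
ls; mkdir -p pics; python3 - <<'E'
from cell import *
import cv2
print(state())
for n in ["side","top","wrist"]:
    p,d=read_camera(n); cv2.imwrite(f"pics/{n}0.png",p[:,:,::-1]); c=camera_params(n); print(n,c)
    import numpy as np; np.savez(f"/tmp/{n}0.npz",p=p,d=d,R=c["R"],t=c["t"],K=[c["fx"],c["fy"],c["cx"],c["cy"]])
E
```

```text
pics
{'t': 0.0, 'q': array([ 1.05141011e+00,  3.14021074e-01,  4.49635642e-02,  1.30358057e+00,
       -4.41432432e-06,  1.43123378e+00]), 'qvel': array([-0.00092846, -0.00125944, -0.0017497 ,  0.00165955,  0.00074847,
       -0.00048171]), 'joint_torque': array([ 6.40950439e-04, -4.80617523e+01,  2.98538697e+01,  1.90390495e-02,
       -1.39972462e-04, -1.29072262e-06]), 'eef_pos': array([0.21291949, 0.53357627, 0.2303908 ]), 'eef_rot': array([ 0.58568445,  0.39604016, -0.39720807, -0.58510825]), 'force': array([0.03587009, 0.33377042, 0.61178819]), 'wrist_torque': array([ 0.01102244, -0.03152084,  0.0074143 ]), 'opening': 0.08532658986991067}
side {'fx': 468.2361751011089, 'fy': 468.2361751011089, 'cx': 320.2450369235212, 'cy': 241.07218199650262, 'R': array([[ 0.86771656, -0.49700681,  0.00722477],
       [-0.27966303, -0.50017241, -0.8195219 ],
       [ 0.41092159,  0.70909223, -0.57300232]]), 't': array([-0.468663  ,  0.2415808 ,  0.99676901])}
top {'fx': 615.9176231971122, 'fy': 615.9176231971122, 'cx': 328.21022178627413, 'cy': 236.22568880332594, 'R': array([[ 0.02596412, -0.99965761, -0.00324446],
       [-0.98066267, -0.02484072, -0.1941228 ],
       [ 0.19397574,  0.00822195, -0.98097187]]), 't': array([0.00328426, 0.5439503 , 1.55018096])}
wrist {'fx': 371.59908628319596, 'fy': 371.59908628319596, 'cx': 316.1009743292078, 'cy': 239.0991354948055, 'R': array([[ 3.72064567e-01,  9.28206733e-01, -4.67923293e-04],
       [ 8.93708972e-01, -3.58100154e-01,  2.70274960e-01],
       [ 2.50703474e-01, -1.00977923e-01, -9.62783063e-01]]), 't': array([-0.57420578, -0.03381326,  0.37757658])}
```

View pics/side0.png

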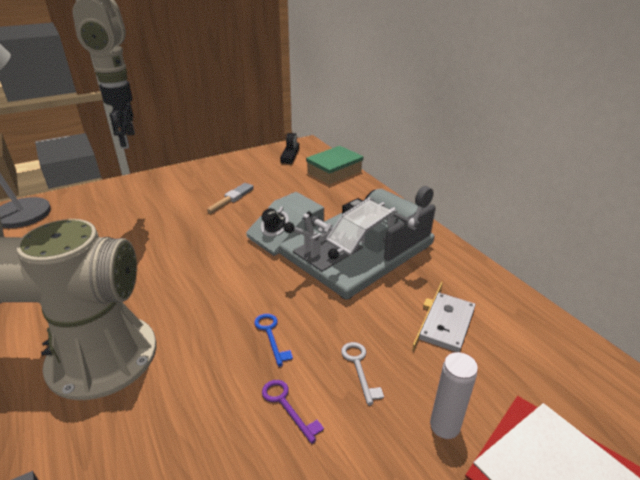

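View pics/top0.png

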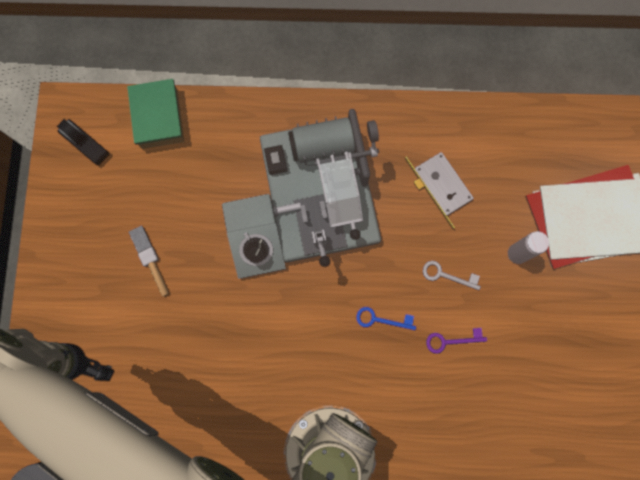

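View pics/wrist0.png

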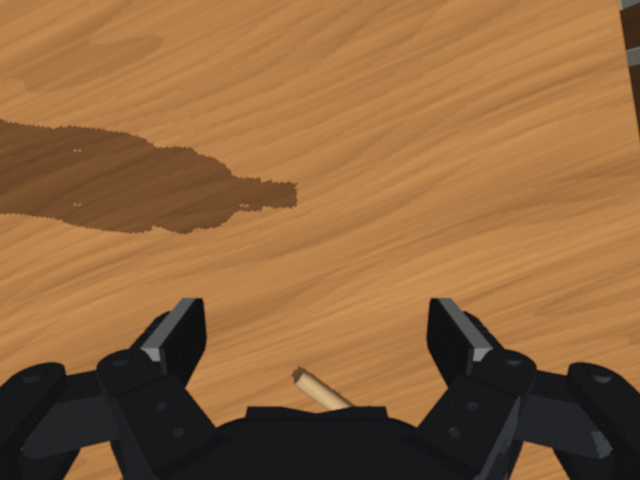

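```bash
cat > h.py <<'E'
import numpy as np, cv2
def load(n): 
    z=np.load(n); return z
def world(z,u,v,d=None):
    fx,fy,cx,cy=z["K"]; 
    if d is None: d=float(z["d"][int(round(v)),int(round(u))])
    return z["R"].T@(np.array([(u-cx)/fx*d,(v-cy)/fy*d,d])-z["t"])
def onplane(z,u,v,h):
    fx,fy,cx,cy=z["K"]; r=z["R"].T@np.array([(u-cx)/fx,(v-cy)/fy,1.]); o=-z["R"].T@z["t"]
    return o+r*(h-o[2])/r[2]
def proj(z,X):
    c=z["R"]@np.asarray(X,float)+z["t"]; fx,fy,cx,cy=z["K"]; return np.array([fx*c[0]/c[2]+cx,fy*c[1]/c[2]+cy])
def snap(name,tag):
    from cell import read_camera,camera_params
    c=camera_params(name); p,d=read_camera(name)
    np.savez(f"/tmp/{tag}.npz",p=p,d=d,R=c["R"],t=c["t"],K=[c["fx"],c["fy"],c["cx"],c["cy"]])
    cv2.imwrite(f"pics/{tag}.png",p[:,:,::-1]); return np.load(f"/tmp/{tag}.npz")
def crop(z,u0,v0,u1,v1,s,fn):
    cv2.imwrite(fn,cv2.resize(z["p"][v0:v1,u0:u1,::-1],None,fx=s,fy=s,interpolation=cv2.INTER_CUBIC))
E
python3 - <<'E'
from h import *
t=load("/tmp/top0.npz"); s=load("/tmp/side0.npz")
crop(t,215,100,395,300,3.5 and 3,"pics/topm.png"); crop(s,240,170,450,300,3.5 and 3,"pics/sidem.png"); crop(t,350,240,500,360,5,"pics/topk.png")
# steel key mask
p=t["p"].astype(int); d=t["d"]
hsv=cv2.cvtColor(t["p"],cv2.COLOR_RGB2HSV)
m=np.zeros(d.shape,np.uint8); m[250:300,415:490]=((hsv[250:300,415:490,1]<70)&(hsv[250:300,415:490,2]>100))
vs,us=np.nonzero(m); print(len(us))
P=np.array([onplane(t,u,v,0.006) for u,v in zip(us,vs)])
c=P.mean(0); w,V=np.linalg.eigh(np.cov(P[:,:2].T)); print("key c",c,"axis",V[:,1],np.degrees(np.arctan2(V[1,1],V[0,1])))
a=(P[:,:2]-c[:2])@V; print("range",a.min(0),a.max(0))
for n,u,v in [("knob",256,248),("guardball",354,234),("clampball",324,261),("consoleTL",224,202),("baseBR",381,243),("consBL",236,278),("consBR",285,272),("lock",445,184),("can",536,243)]:
    print(n,world(t,u,v))
E
```

```text
450
key c [ 0.45452604 -0.30841222  0.006     ] axis [0.25295886 0.96747704] 75.34732835923516
range [-0.02709401 -0.08016207] [0.0250986  0.07549916]
knob [0.49694523 0.19583814 0.11542476]
guardball [ 0.53879571 -0.04766061  0.11501831]
clampball [0.45910724 0.02467216 0.17563303]
consoleTL [0.64096806 0.30306516 0.00417215]
baseBR [ 0.53890751 -0.12434222  0.00198572]
consBL [ 0.43558983  0.26056404 -0.00552795]
consBR [0.453977   0.12996136 0.00224368]
lock [ 0.70293814 -0.29478815  0.01705399]
can [ 0.51553499 -0.48126071  0.17581555]
```

View pics/topm.png

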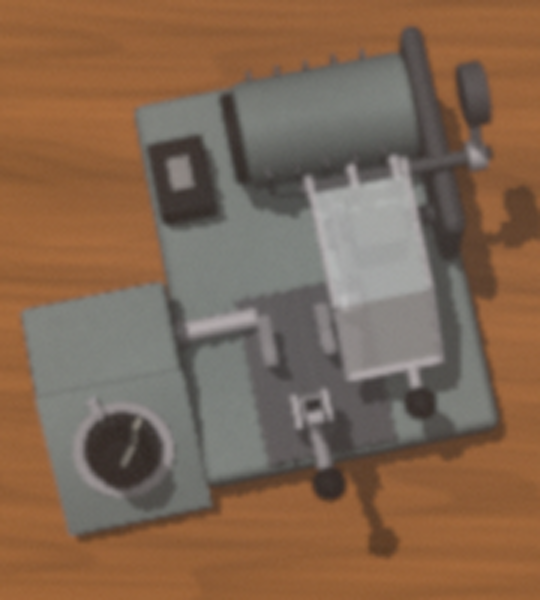

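View pics/sidem.png

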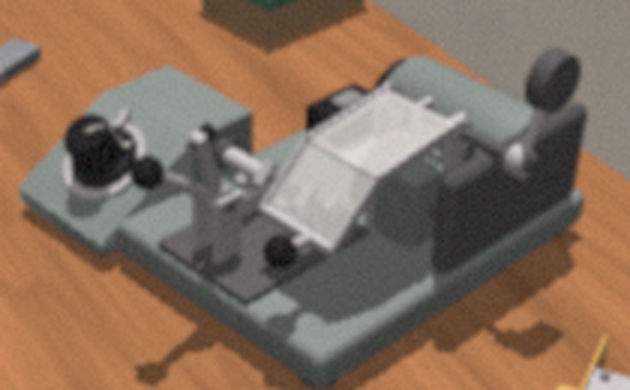

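View pics/topk.png

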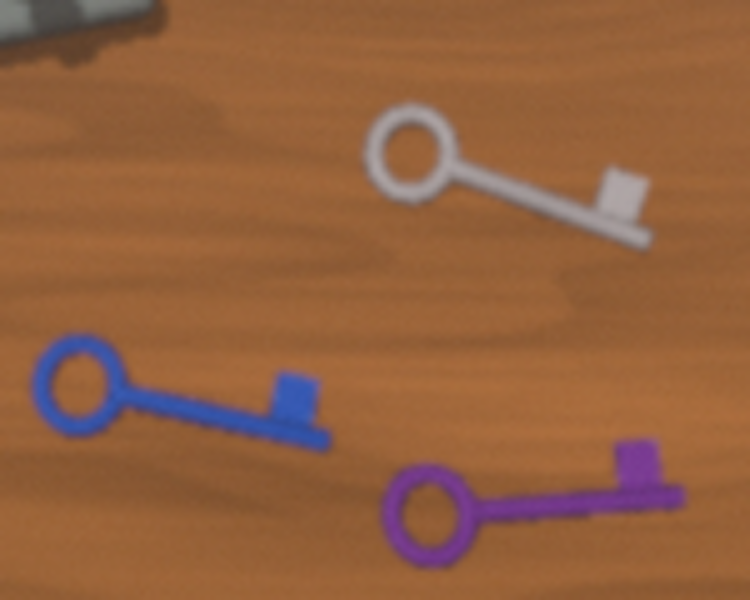

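```bash
python3 - <<'E'
from h import *
t=load("/tmp/top0.npz"); s=load("/tmp/side0.npz")
def blob(z,u,v,r,th):
    g=z["p"].max(2).astype(int); m=np.zeros(g.shape,np.uint8); m[v-r:v+r+1,u-r:u+r+1]=g[v-r:v+r+1,u-r:u+r+1]<th
    k=cv2.morphologyEx(m,cv2.MORPH_OPEN,np.ones((3,3),np.uint8)); n,l,st,c=cv2.connectedComponentsWithStats(k)
    i=1+np.argmax(st[1:,4]); return c[i],st[i]
for nm,z,u,v,h in [("clampT",t,324,261,.16),("guardT",t,355,234,.105),("clampS",s,289,227,.16),("guardS",s,333,254,.105)]:
    c,st=blob(z,u,v,9,60); print(nm,c,st,onplane(z,*c,h))
# side-clamp ball & top knob etc; base outline points at z .045 (crop px/3+offset)
for n,cu,cv_,h in [("frontR",497,425,.045),("frontL",212,480,.045),("rearL",137,110,.045),("consFL",78,530,.045),("consRL",23,312,.09),("consRR",165,284,.09)]:
    print(n,onplane(t,215+cu/3,100+cv_/3,h))
E
```

```text
clampT [324.81632653 260.85714286] [321 257   8   8  49] [0.46194546 0.02293891 0.16      ]
guardT [356.5 236.5] [355 235   4   4  14] [ 0.5345655  -0.05440822  0.105     ]
clampS [286.8        226.30909091] [280 220  14  13 110] [0.46474824 0.03148153 0.16      ]
guardS [333.05102041 254.20408163] [328 249  11  11  98] [ 0.54282895 -0.05538119  0.105     ]
frontR [ 0.5343178  -0.12003901  0.045     ]
frontL [0.47959121 0.12615829 0.045     ]
rearL [0.81510714 0.20705536 0.045     ]
consFL [0.43309921 0.23988591 0.045     ]
consRL [0.61398393 0.29036079 0.09      ]
consRR [0.64180849 0.16977551 0.09      ]
```

```bash
cat >> h.py <<'E'
from scipy.spatial.transform import Rotation as Ro
YAW=np.radians(12.5); VISE=np.array([.605,.055,0.])
def m2w(x,y,z): 
    c,s=np.cos(YAW),np.sin(YAW); return np.array([VISE[0]+c*x-s*y,VISE[1]+s*x+c*y,z])
def to(target,jaw=None):
    """shift in tool axes mm to bring TCP to target, after turn to jaw angle"""
    from cell import state
    s=state(); R=Ro.from_quat(s["eef_rot"]).as_matrix(); a=np.degrees(np.arctan2(R[1,0],R[0,0]))
    print("t",round(s["t"],2),"eef",np.round(s["eef_pos"],4),"jaw deg",round(a,1),"F",np.round(s["force"],1),"open",round(s["opening"],4),"q6",round(s["q"][5],2))
    d=np.asarray(target)-s["eef_pos"]; print(" delta world mm",np.round(d*1e3,1)," tool mm",np.round(R.T@d*1e3,1))
    if jaw is not None:
        # rotation about tool y (down): world yaw change = -turn
        dd=(jaw-a+90)%180-90; print(" turn about tool y (rad):",round(-np.radians(dd),3), " tool mm after turn:",np.round((Ro.from_euler('z',dd,degrees=True).as_matrix()@R).T@d*1e3,1))
E
python3 - <<'E'
from h import *
from cell import *
s=state(); print(np.round(Ro.from_quat(s["eef_rot"]).as_matrix(),3))
w=camera_params("wrist"); print("cam pos",-w["R"].T@w["t"],"fwd",w["R"][2])
z=load("/tmp/side0.npz"); print(onplane(z,289,227.3,.16))
# triangulate clamp & guard balls
t=load("/tmp/top0.npz")
def tri(a,pa,b,pb):
    A=[];B=[]
    for z,(u,v) in((a,pa),(b,pb)):
        fx,fy,cx,cy=z["K"]; r=z["R"].T@np.array([(u-cx)/fx,(v-cy)/fy,1.]); r/=np.linalg.norm(r); o=-z["R"].T@z["t"]; M=np.eye(3)-np.outer(r,r); A.append(M);B.append(M@o)
    return np.linalg.solve(sum(A),sum(B))
print(tri(t,(324.8,260.9),z,(289,227.3)),tri(t,(355.3,234.3),z,(333.05,254.2)))
print("knob top",tri(t,(256,249),z,(272,218)))
to(m2w(-.084,-.09,.25),12.5+90)
E
```

```text
[[ 0.371 -0.001 -0.929]
 [ 0.929 -0.001  0.371]
 [-0.001 -1.     0.   ]]
cam pos [0.14920108 0.55900004 0.37239453] fwd [ 0.25070347 -0.10097792 -0.96278306]
[0.4673955  0.02506584 0.16      ]
[0.46359328 0.02219017 0.16232472] [ 0.54252759 -0.05218302  0.10251193]
knob top [0.50029321 0.20029929 0.07995575]
t 0.15 eef [0.213  0.5337 0.2306] jaw deg 68.2 F [-1.3  0.5  0.4] open 0.0854 q6 1.43
 delta world mm [ 329.5 -584.8   19.4]  tool mm [-421.   -18.9 -522.8]
 turn about tool y (rad): -0.598  tool mm after turn: [-642.2  -18.6 -195.1]
```

```bash
python3 -m creep '[[-30,-5,-30,-0.1,0.3],[-30,-5,-30,-0.1,0.3],[-30,-5,-30,-0.1,0.3],[-30,-5,-30,-0.1,0.3],[-30,-5,-30,-0.1,0.3],[-30,-5,-30,-0.1,0.3]]' ; python3 - <<'E'
from h import *
to([.49,.195,.26],102.5)
E
```

```text
t: 0.75
eef_pos: [0.3665, 0.3336, 0.2616]
eef_rot: [-0.441, -0.553, 0.553, 0.441]
force: [0.9, 1.1, 0.4]
opening: 0.0602
t 0.75 eef [0.3665 0.3336 0.2616] jaw deg 102.9 F [0.9 1.1 0.4] open 0.0602 q6 0.35
 delta world mm [ 123.5 -138.6   -1.6]  tool mm [-162.6    1.6  -89.5]
 turn about tool y (rad): 0.007  tool mm after turn: [-162.1    1.6  -90.6]
```

```bash
python3 -m creep '[[-40,0,-22,0,0.3],[-40,0,-23,0,0.3],[-41,0,-23,0,0.3],[-41,0,-22,0,0.3],[0,0,0,0,0.3]]' ; python3 - <<'E'
from h import *
to([.49,.195,.26],102.5)
z=snap("wrist","w1"); 
E
```

```text
t: 1.25
eef_pos: [0.4926, 0.1927, 0.2605]
eef_rot: [-0.444, -0.55, 0.551, 0.443]
force: [0.1, -0.4, -0.2]
opening: 0.0598
t 1.25 eef [0.4926 0.1927 0.2605] jaw deg 102.2 F [ 0.1 -0.4 -0.2] open 0.0598 q6 0.01
 delta world mm [-2.6  2.3 -0.5]  tool mm [2.8 0.5 2.1]
 turn about tool y (rad): -0.005  tool mm after turn: [2.8 0.5 2.1]
```

View pics/w1.png

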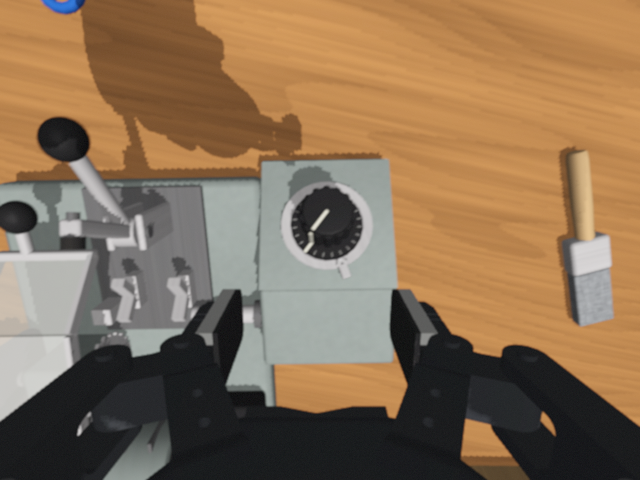

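```bash
python3 - <<'E'
from h import *
z=load("/tmp/w1.npz"); crop(z,260,160,400,300,5,"pics/w1k.png"); crop(z,0,100,280,380,2.8,"pics/w1v.png")
for u,v in [(326,226),(300,170),(380,200),(275,275),(385,280),(290,226),(366,226),(326,268),(65,138),(16,217),(300,330),(380,350)]:
    print(u,v,np.round(world(z,u,v),4))
E
```

```text
326 226 [0.4939 0.2009 0.1082]
300 170 [0.4617 0.1695 0.0319]
380 200 [0.4718 0.2507 0.0481]
275 275 [0.5553 0.1672 0.0817]
385 280 [0.5371 0.2663 0.0861]
290 226 [0.5104 0.1715 0.0673]
366 226 [0.4965 0.2411 0.0631]
326 268 [0.5383 0.2115 0.0827]
65 138 [0.4587 0.0331 0.1743]
16 217 [ 0.5364 -0.0399  0.1161]
300 330 [0.6018 0.2004 0.089 ]
380 350 [0.6065 0.2794 0.089 ]
```

View pics/w1k.png

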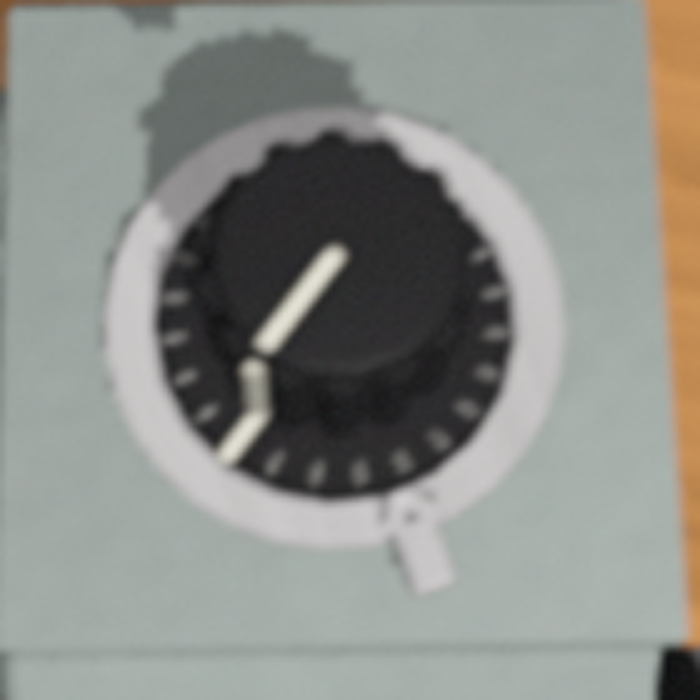

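View pics/w1v.png

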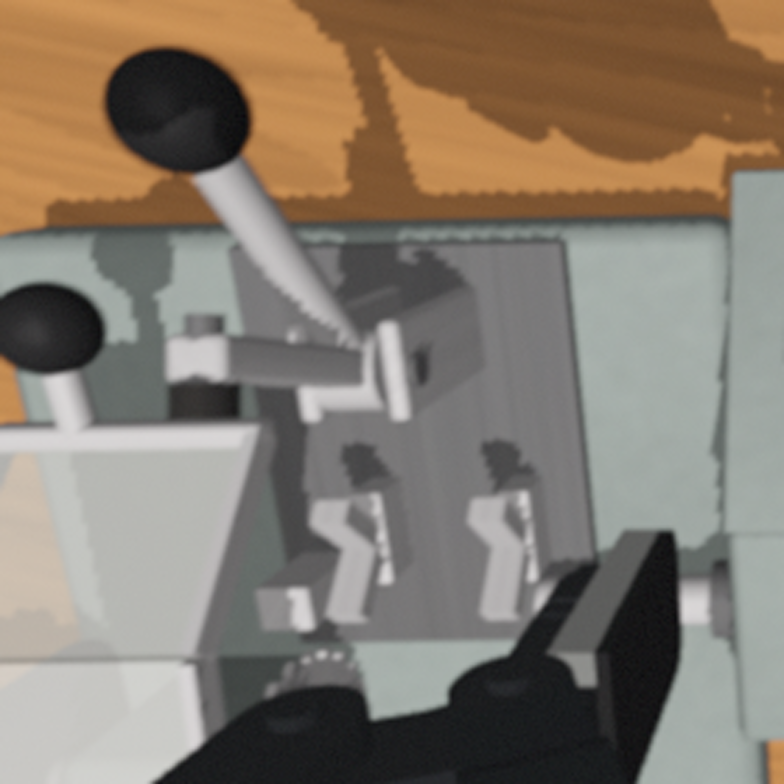

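```bash
cat > knob.py <<'E'
from h import *
def ana(tag,ptr,idx,ringL=None,yaw=12.5):
    z=load(f"/tmp/{tag}.npz"); return z
E
python3 - <<'E'
from h import *
z=load("/tmp/w1.npz")
P=[]
for v in range(163,285,3):
    for u in range(264,392,3):
        if (u-326)**2+(v-226)**2>58**2 and z["d"][v,u]>0: P.append(world(z,u,v))
P=np.array(P); 
for _ in range(4):
    c=P.mean(0); n=np.linalg.svd(P-c)[2][2]; n*=np.sign(n[2]); r=(P-c)@n; P=P[abs(r)<max(2*r.std(),.001)]
print(len(P),"n",n,"tilt",np.degrees(np.arccos(n[2])),"yaw from n",np.degrees(np.arctan2(-n[1],-n[0])),"res",r.std())
yaw=np.radians(12.5)
xm=np.array([np.cos(yaw),np.sin(yaw),0]); ym=np.array([-np.sin(yaw),np.cos(yaw),0])
a=-.5*xm+np.array([0,0,.866]); up=.866*xm+np.array([0,0,.5])
fx,fy,cx,cy=z["K"]
def hit(cu,cv_,h):
    u=260+cu/5-.4;v=160+cv_/5-.4
    r=z["R"].T@np.array([(u-cx)/fx,(v-cy)/fy,1.]); o=-z["R"].T@z["t"]
    return o+r*((c+h*n-o)@n)/(r@n)
# ring ellipse by edges at height ~? 
L,Rr,T,B=hit(107,327,.009),hit(563,327,.009),hit(335,105,.009),hit(335,548,.009)
print("ring diam",np.linalg.norm(L-Rr),np.linalg.norm(T-B)); C=(L+Rr)/2; C=(L+Rr+T+B)/4
L2,R2=hit(157,320,.009),hit(517,320,.009); print("disc diam",np.linalg.norm(L2-R2),(L2+R2)/2, "C",C)
for nm,pt in [("ptr tip",(228,458)),("ptr in",(262,412)),("idx out",(432,580)),("idx tip",(410,500)),("ring bottom",(335,548))]:
    X=hit(*pt,.009)-C; print(nm,np.round(X*1e3,1),"r",np.linalg.norm(X),"ang",np.arctan2(X@ym,X@up))
# ring bottom / disc
print("knob grip",C+a*.021, "machine frame rel vise", (C-VISE)@xm,(C-VISE)@ym)
for nm,h in (("captip",.046-.0+.009-.007),):
    p1,p2=hit(338,250,.046),hit(262,345,.046); d=p2-p1; print("cap line ang",np.arctan2(d@ym,d@up))
E
```

```text
513 n [-0.48879688 -0.11465141  0.864831  ] tilt 30.136586310994645 yaw from n 13.20057018737623 res 0.0005318401862856318
ring diam 0.08419538568515665 0.08539079626505368
disc diam 0.06653342416710317 [0.50089622 0.20443922 0.0677571 ] C [0.50151675 0.20419741 0.06807576]
ptr tip [ 25.7 -14.5  12.6] r 0.03208884379187048 ang -0.6604674607634824
ptr in [ 17.1 -10.    8.4] r 0.02153820256994503 ang -0.6772842196884831
idx out [36.7 25.3 24.1] r 0.05071515903233073 ang 0.33669267608202597
idx tip [25.2 19.1 16.8] r 0.0358240124113077 ang 0.3759043658463026
ring bottom [35.6  7.4 21.1] r 0.04198770509153001 ang -0.011137872623655268
knob grip [0.49126565 0.20192479 0.08626176] machine frame rel vise -0.06873805017376095 0.16805870532263092
cap line ang -0.6599131336705013
```

```bash
python3 - <<'E'
from h import *
t=load("/tmp/top0.npz")
def w2m(X): c,s=np.cos(YAW),np.sin(YAW); d=X-VISE; return np.round([c*d[0]+s*d[1],-s*d[0]+c*d[1],X[2]],3)
for cu,cv_ in [(340,303),(435,292),(375,300),(352,375),(400,368),(310,190),(400,170),(350,340),(327,250),(478,90),(312,405)]:
    print(cu,cv_,w2m(world(t,215+cu/3,100+cv_/3)))
to([.541,-.050,.20],102.5)
E
```

```text
340 303 [ 0.001 -0.038  0.146]
435 292 [ 0.021 -0.127  0.044]
375 300 [-0.002 -0.066  0.148]
352 375 [-0.052 -0.038  0.106]
400 368 [-0.055 -0.078  0.112]
310 190 [ 0.097 -0.031  0.161]
400 170 [ 0.101 -0.108  0.156]
350 340 [-0.027 -0.041  0.127]
327 250 [ 0.045 -0.035  0.154]
478 90 [ 0.129 -0.174  0.236]
312 405 [-0.085  0.002  0.177]
t 1.3 eef [0.4908 0.1945 0.2606] jaw deg 102.3 F [0.3 0.9 0.3] open 0.0597 q6 0.01
 delta world mm [  50.2 -244.5  -60.6]  tool mm [-249.6   60.6    3.1]
 turn about tool y (rad): -0.003  tool mm after turn: [-249.6   60.6    3.8]
```

```bash
python3 -m creep '[[-42,0,0,0,0.3],[-42,0,1,0,0.3],[-42,0,1,0,0.3],[-42,0,1,0,0.3],[-41,20,0,0,0.3],[-40,20,0,0,0.3],[0,20,0,0,0.3],[0,0,0,0,0.3]]' ; python3 - <<'E'
from h import *
z=snap("wrist","w2"); 
to([.541,-.050,.20],102.5)
E
```

```text
t: 2.1
eef_pos: [0.5385, -0.0462, 0.1983]
eef_rot: [-0.44, -0.551, 0.553, 0.444]
force: [-0.8, 0.7, -0.1]
opening: 0.0597
t 2.15 eef [ 0.5393 -0.0457  0.2001] jaw deg 102.6 F [ 0.   0.8 -0. ] open 0.0596 q6 -0.45
 delta world mm [ 1.7 -4.3 -0.1]  tool mm [-4.6  0.  -0.8]
 turn about tool y (rad): 0.003  tool mm after turn: [-4.6  0.  -0.8]
```

View pics/w2.png

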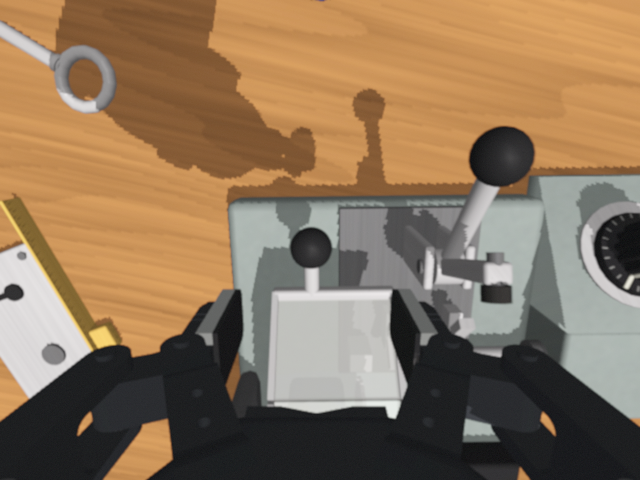

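```bash
python3 - <<'E'
from h import *
z=load("/tmp/w2.npz")
for n,u,v,h in [("g",311,247.5,.105),("c",502,156,.16)]:
    X=onplane(z,u,v,h); print(n,X)
    w=world(z,u,v); o=-z["R"].T@z["t"]; r=(w-o)/np.linalg.norm(w-o); print("  depth ctr",w+.014*r)
to([.541,-.050,.20],102.5)
E
```

```text
g [ 0.54180506 -0.0487799   0.105     ]
  depth ctr [ 0.54202482 -0.04873945  0.1042557 ]
c [0.46166719 0.02723324 0.16      ]
  depth ctr [0.46181736 0.02597659 0.16255364]
t 2.15 eef [ 0.5393 -0.0457  0.2001] jaw deg 102.6 F [ 0.   0.8 -0. ] open 0.0596 q6 -0.45
 delta world mm [ 1.7 -4.3 -0.1]  tool mm [-4.6  0.  -0.8]
 turn about tool y (rad): 0.003  tool mm after turn: [-4.6  0.  -0.8]
```

```bash
sed -i 's/^YAW=.*/YAW=np.radians(12.0); VISE=np.array([.606,.0573,0.])/' h.py; python3 -m creep '[[-3.6,35,-2,0,0.3],[0,35,0,0,0.3],[0,30,0,0,0.3],[0,16,0,0,0.3],[0,0,0,0,0.8],[0,0,0,0,0.8],[0,0,0,0,0.8],[0,0,0,0,0.8]]' 30; python3 - <<'E'
from h import *
to([.542,-.0488,.084],102)
z=snap("wrist","w3")
E
```

```text
t: 2.95
eef_pos: [0.5444, -0.0486, 0.0872]
eef_rot: [0.442, 0.553, -0.551, -0.441]
force: [-0.9, 5.9, 3.6]
opening: 0.0258
t 2.95 eef [ 0.5444 -0.0486  0.0872] jaw deg 102.7 F [-0.9  5.9  3.6] open 0.0258 q6 -0.46
 delta world mm [-2.4 -0.2 -3.2]  tool mm [0.3 3.2 2.4]
 turn about tool y (rad): 0.012  tool mm after turn: [0.3 3.2 2.4]
```

View pics/w3.png

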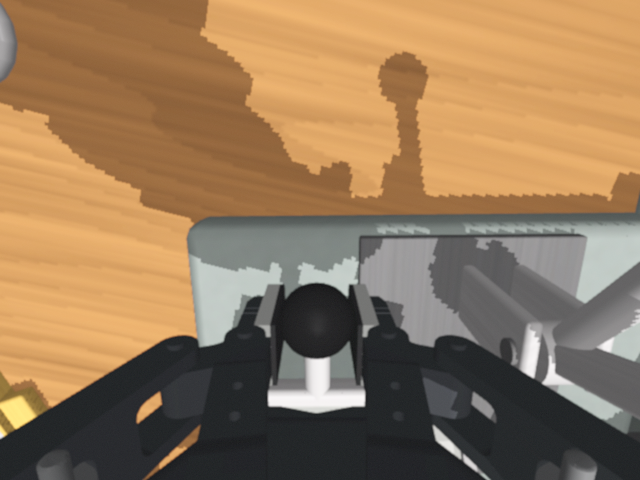

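```bash
python3 -m creep '[[0,-10,2,0,0.8],[0,-9,1.6,0,0.8],[0,-19.3,1.6,0,0.8],[0,-19.4,-0.3,0,0.8],[0,-19.2,-2.2,0,0.8],[0,-19,-4.2,0,0.8]]' 30; python3 - <<'E'
from h import *
to(m2w(-.084,-.09,.1),102)
E
```

```text
t: 3.6
eef_pos: [0.545, -0.0484, 0.183]
eef_rot: [0.442, 0.553, -0.551, -0.442]
force: [0.9, 5.3, -2.0]
opening: 0.0261
t 3.6 eef [ 0.545  -0.0484  0.183 ] jaw deg 102.7 F [ 0.9  5.3 -2. ] open 0.0261 q6 -0.46
 delta world mm [ -2.4   0.2 -83. ]  tool mm [ 0.6 83.   2.5]
 turn about tool y (rad): 0.012  tool mm after turn: [ 0.6 83.   2.5]
```

```bash
python3 -m creep '[[0,-18.4,-6,0,0.8],[0,-17.7,-7.8,0,0.8],[0,-16.9,-9.6,0,0.8],[0,-15.8,-11.2,0,0.8],[0,-14.6,-12.7,0,0.8],[0,-13.3,-14.1,0,0.8],[0,-11.8,-15.5,0,0.8],[0,-10.2,-16.4,0,0.8]]' 30; python3 - <<'E'
from h import *
to(m2w(-.084,-.09,.1),102)
z=snap("wrist","w4"); snap("side","s4")
E
```

```text
t: 4.4
eef_pos: [0.636, -0.027, 0.302]
eef_rot: [0.441, 0.553, -0.551, -0.442]
force: [-0.1, 6.1, -2.4]
opening: 0.0263
t 4.4 eef [ 0.636 -0.027  0.302] jaw deg 102.7 F [-0.1  6.1 -2.4] open 0.0263 q6 -0.39
 delta world mm [ -93.5  -21.2 -202. ]  tool mm [ -0.7 201.8  96.2]
 turn about tool y (rad): 0.012  tool mm after turn: [ -1.9 201.8  96.2]
```

View pics/w4.png

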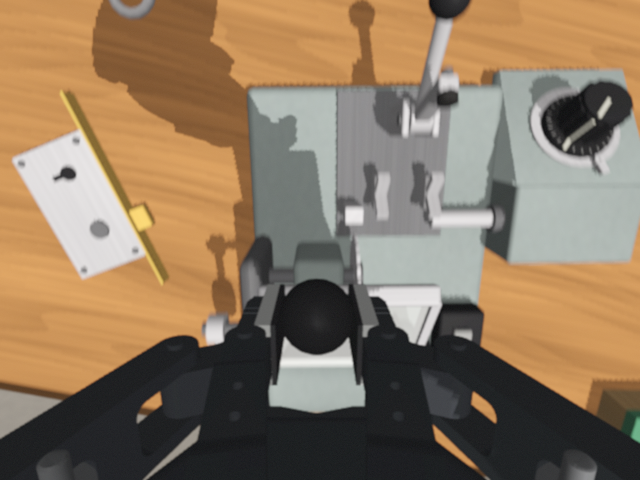

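View pics/s4.png

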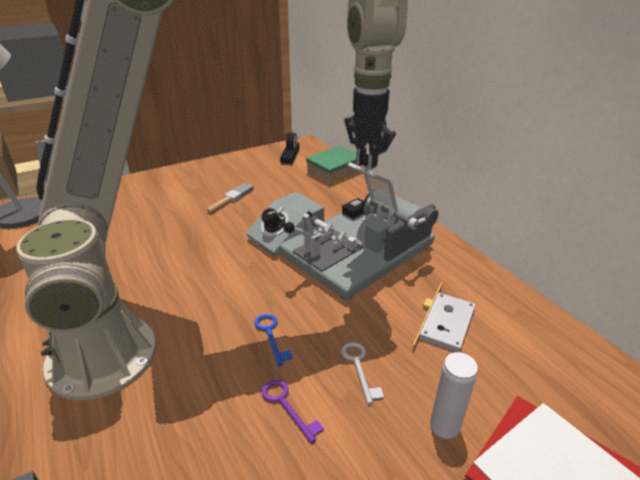

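```bash
python3 -m creep '[[0,-8.5,-17.4,0,0.8],[0,-6.7,-18.2,0,0.8],[0,0,0,0,0.35],[0,0,0,0,0.35],[0,0,0,0,0.35],[0,-20,20,0,0.35],[0,-10,40,0,0.35],[0,0,45,0,0.35]]' 30; python3 - <<'E'
from h import *
to(m2w(-.084,-.09,.1),102)
z=snap("wrist","w5"); snap("side","s5")
E
```

```text
t: 5.3
eef_pos: [0.5678, -0.0452, 0.3462]
eef_rot: [0.443, 0.552, -0.552, -0.441]
force: [0.0, 0.0, 2.1]
opening: 0.0557
t 5.3 eef [ 0.5678 -0.0452  0.3462] jaw deg 102.6 F [0.  0.  2.1] open 0.0557 q6 -0.44
 delta world mm [ -25.2   -3.  -246.2]  tool mm [  3.  246.1  25.9]
 turn about tool y (rad): 0.011  tool mm after turn: [  2.7 246.1  25.9]
```

View pics/w5.png

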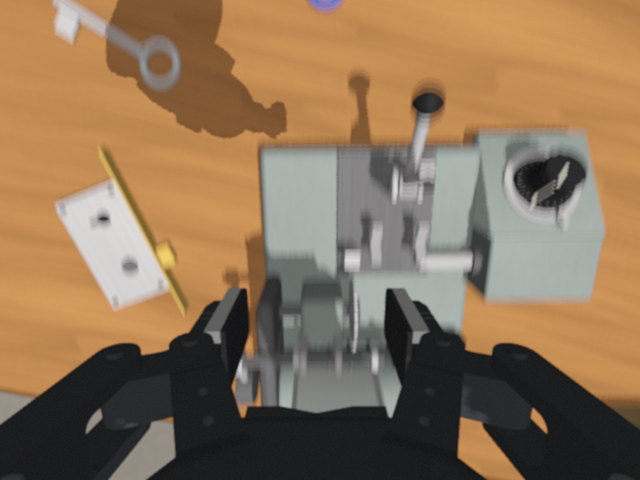

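View pics/s5.png

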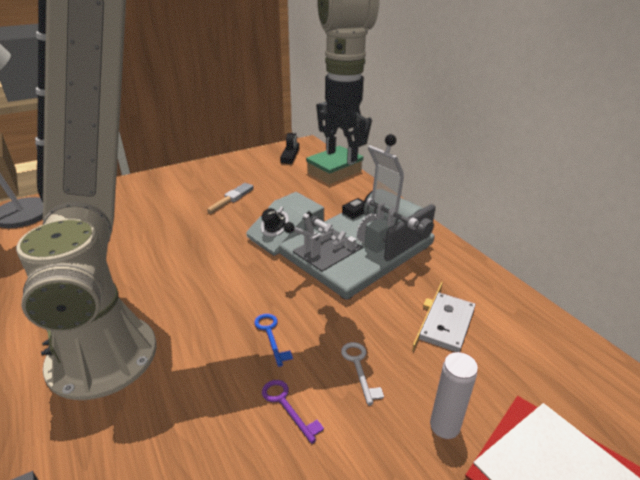

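```bash
python3 - <<'E'
from h import *
to([.4913,.2019,.16],85)
E
```

```text
t 5.4 eef [ 0.5614 -0.0447  0.3454] jaw deg 102.5 F [ 0.2 -0.3 -0.2] open 0.0556 q6 -0.44
 delta world mm [ -70.1  246.6 -185.4]  tool mm [255.7 185.8  14.2]
 turn about tool y (rad): 0.305  tool mm after turn: [239.3 186.2  90.5]
```

```bash
python3 -m creep '[[42,10,2.5,0,0.3],[43,10,2.5,0,0.3],[43,10,2.5,0,0.3],[43,20,2.5,0,0.3],[43,35,2.2,0,0.3],[42,35,2,0,0.3],[0,35,0,0.1,0.3],[0,30,0,0.1,0.3],[0,0,0,0.1,0.3],[0,0,0,0,0.3],[0,0,0,0,0.3]]' 40; python3 - <<'E'
from h import *
z=snap("wrist","w6"); to([.4913,.2019,.071],85)
E
```

```text
t: 6.5
eef_pos: [0.5013, 0.1946, 0.1674]
eef_rot: [0.519, 0.481, -0.48, -0.519]
force: [-0.1, 0.8, 0.3]
opening: 0.06
t 6.55 eef [0.5015 0.1946 0.1676] jaw deg 85.5 F [-0.5  0.4  0.4] open 0.0597 q6 0.3
 delta world mm [-10.2   7.3 -96.6]  tool mm [ 6.4 96.6 10.9]
 turn about tool y (rad): 0.009  tool mm after turn: [ 6.3 96.6 11. ]
```

View pics/w6.png

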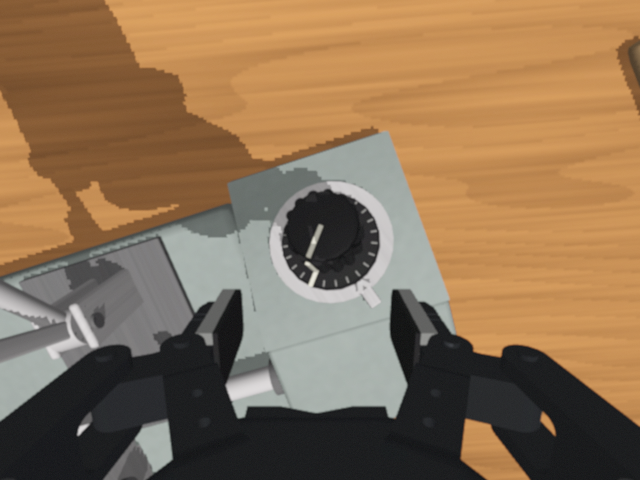

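```bash
python3 - <<'E'
from h import *
z=load("/tmp/w6.npz"); print(proj(z,[.4834,.2002,.100]),proj(z,[.5015,.2042,.0681]))
crop(z,250,160,400,310,4,"pics/w6k.png")
for u,v in [(335,215),(330,240),(300,210)]: print(world(z,u,v))
E
```

```text
[323.5440108  225.06647543] [330.48300881 239.47662628]
[0.47802698 0.20719975 0.09986083]
[0.49073143 0.20318667 0.1066982 ]
[0.47449165 0.18713279 0.09491016]
```

View pics/w6k.png

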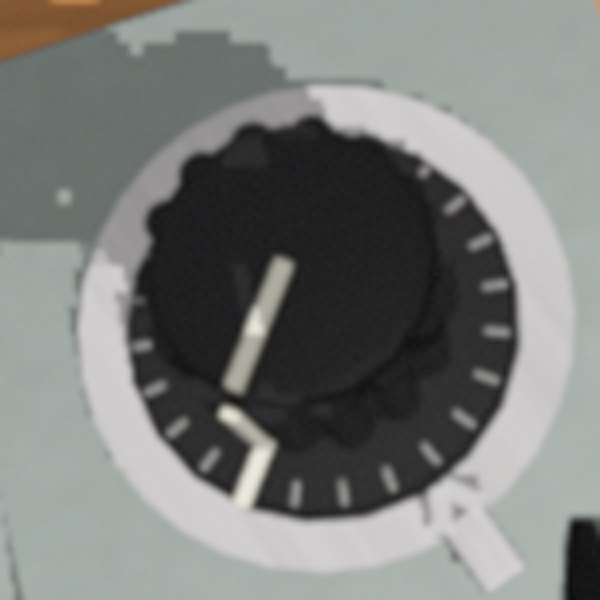

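```bash
python3 -m creep '[[5.7,20,13,0,0.3],[0,30,0,0,0.3],[0,30,0,0,0.3],[0,16,0,0,0.3],[0,0,0,0,0.3],[0,0,0,0,0.9],[0,0,0,0,0.9],[0,0,0,0,0.9],[0,0,0,0,0.9]]' 30; python3 - <<'E'
from h import *
to([.489,.2013,.071],85)
z=snap("wrist","w7")
E
```

```text
t: 7.45
eef_pos: [0.4889, 0.2011, 0.0719]
eef_rot: [0.52, 0.48, -0.479, -0.519]
force: [-2.9, -5.8, 5.7]
opening: 0.045
t 7.45 eef [0.4889 0.2011 0.0719] jaw deg 85.4 F [-2.9 -5.8  5.7] open 0.045 q6 0.32
 delta world mm [ 0.1  0.2 -0.9]  tool mm [ 0.2  0.9 -0.1]
 turn about tool y (rad): 0.007  tool mm after turn: [ 0.2  0.9 -0.1]
```

View pics/w7.png

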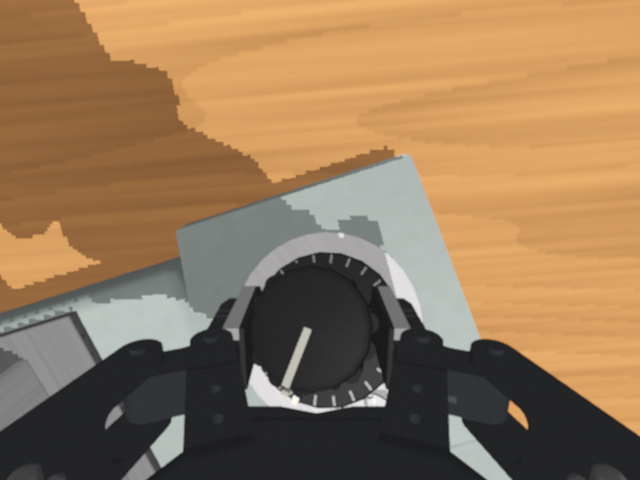

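```bash
python3 -m creep '[[0,0,0,-0.06,0.9],[0,0,0,-0.08,0.9],[0,0,0,-0.08,0.9],[0,0,0,-0.08,0.9],[0,0,0,-0.08,0.9],[0,0,0,-0.08,0.9],[0,0,0,-0.08,0.9],[0,0,0,-0.06,0.9],[0,0,0,0,0.9]]' 30; python3 - <<'E'
from h import *
to([.489,.2013,.071],85)
z=snap("wrist","w8")
E
```

```text
t: 8.4
eef_pos: [0.4888, 0.1993, 0.0729]
eef_rot: [-0.358, -0.61, 0.613, 0.353]
force: [-7.6, -3.6, 12.9]
opening: 0.0421
t 8.4 eef [0.4888 0.1993 0.0729] jaw deg 119.6 F [-7.6 -3.6 12.9] open 0.0421 q6 -0.28
 delta world mm [ 0.2  2.  -1.9]  tool mm [ 1.6  1.9 -1.1]
 turn about tool y (rad): 0.604  tool mm after turn: [2.  1.8 0. ]
```

View pics/w8.png

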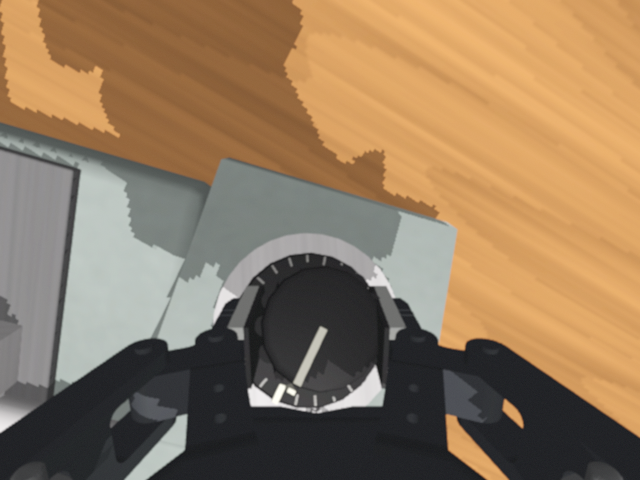

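```bash
cat > ang.py <<'E'
from h import *
yaw=np.radians(12.3)
xm=np.array([np.cos(yaw),np.sin(yaw),0]); ym=np.array([-np.sin(yaw),np.cos(yaw),0])
a=-.5*xm+np.array([0,0,.866]); up=.866*xm+np.array([0,0,.5]); C=np.array([.5015,.2042,.0681])
def hit(z,u,v,h):
    fx,fy,cx,cy=z["K"]; r=z["R"].T@np.array([(u-cx)/fx,(v-cy)/fy,1.]); o=-z["R"].T@z["t"]
    return o+r*((C+h*a-o)@a)/(r@a)
def line(z,p,q,h):
    d=hit(z,*q,h)-hit(z,*p,h); return np.arctan2(d@ym,d@up)
def pol(z,p,h):
    d=hit(z,*p,h)-C; d-=a*(d@a); return np.linalg.norm(d),np.arctan2(d@ym,d@up)
E
python3 - <<'E'
from ang import *
for n,p,q in [("w6",(320.7,225.5),(308.8,256.5)),("w7",(307,329),(286,387)),("w8",(323.5,329),(297,387))]:
    z=load(f"/tmp/{n}.npz"); print(n,line(z,p,q,.037))
E
```

```text
w6 -0.6221613873443407
w7 -0.6146317156395836
w8 -0.18232987982125662
```

```bash
python3 -m creep '[[0,0,0,0,0.3],[0,0,0,0,0.3],[0,0,0,0.06,0.3],[0,0,0,0.14,0.3],[0,0,0,0.14,0.3],[0,0,0,0.14,0.3],[0,0,0,0.14,0.3],[0,0,0,0.06,0.3],[0,0,0,0,0.9],[0,0,0,0,0.9],[0,0,0,0,0.9],[0,0,0,0,0.9]]' 30; python3 - <<'E'
from h import *
to([.489,.2013,.071],85)
z=snap("wrist","w9")
E
```

```text
t: 9.65
eef_pos: [0.4886, 0.2014, 0.0711]
eef_rot: [0.538, 0.459, -0.459, -0.538]
force: [-1.1, -2.5, 5.2]
opening: 0.046
t 9.65 eef [0.4886 0.2014 0.0711] jaw deg 80.9 F [-1.1 -2.5  5.2] open 0.046 q6 0.4
 delta world mm [ 0.4 -0.1 -0.1]  tool mm [-0.   0.1 -0.4]
 turn about tool y (rad): -0.071  tool mm after turn: [-0.   0.1 -0.4]
```

View pics/w9.png

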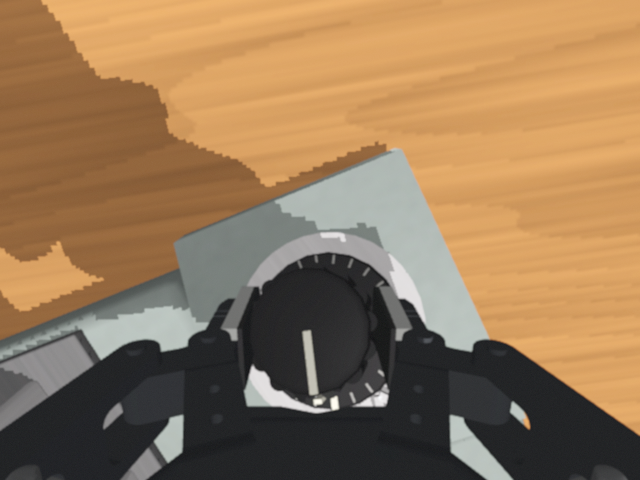

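```bash
python3 -m creep '[[0,0,0,-0.06,0.9],[0,0,0,-0.08,0.9],[0,0,0,-0.08,0.9],[0,0,0,-0.08,0.9],[0,0,0,-0.08,0.9],[0,0,0,-0.08,0.9],[0,0,0,-0.08,0.9],[0,0,0,-0.08,0.9],[0,0,0,-0.04,0.9],[0,0,0,0,0.9]]' 30; python3 - <<'E'
from h import *
to([.489,.2013,.071],85)
z=snap("wrist","w10")
E
```

```text
t: 10.7
eef_pos: [0.4886, 0.1992, 0.0719]
eef_rot: [-0.363, -0.606, 0.609, 0.36]
force: [-5.9, -2.4, 12.8]
opening: 0.0425
t 10.7 eef [0.4886 0.1992 0.0719] jaw deg 118.5 F [-5.9 -2.4 12.8] open 0.0425 q6 -0.26
 delta world mm [ 0.4  2.1 -0.9]  tool mm [ 1.6  0.8 -1.3]
 turn about tool y (rad): 0.585  tool mm after turn: [ 2.1  0.8 -0.2]
```

View pics/w10.png

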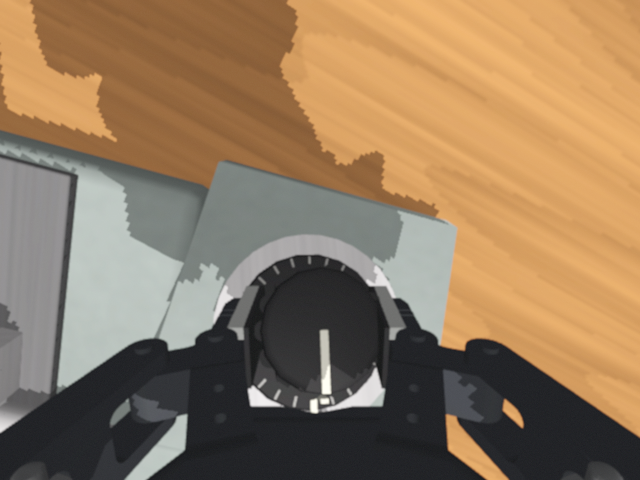

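```bash
python3 -m creep '[[0,0,0,0,0.3],[0,0,0,0,0.3],[0,-30,0,0,0.3],[0,-40,0,0.1,0.3],[0,-30,0,0.1,0.3],[0,0,0,0.09,0.3],[0,0,0,0,0.3],[0,0,0,0,0.3]]' 30; python3 - <<'E'
from ang import *
to([.489,.2013,.071],102)
z=snap("wrist","w11"); print(proj(z,C)); u,v=proj(z,C).astype(int)
crop(z,u-60,v-60,u+60,v+60,5,"pics/w11k.png"); print(u-60,v-60)
E
```

```text
t: 11.55
eef_pos: [0.4878, 0.2016, 0.1698]
eef_rot: [-0.444, -0.55, 0.55, 0.444]
force: [0.2, -0.2, 0.2]
opening: 0.0596
t 11.55 eef [0.4878 0.2016 0.1698] jaw deg 102.2 F [ 0.2 -0.2  0.2] open 0.0596 q6 0.03
 delta world mm [  1.2  -0.3 -98.8]  tool mm [-0.6 98.8 -1.2]
 turn about tool y (rad): 0.003  tool mm after turn: [-0.6 98.8 -1.2]
[315.71716263 259.07104507]
255 199
```

View pics/w11k.png

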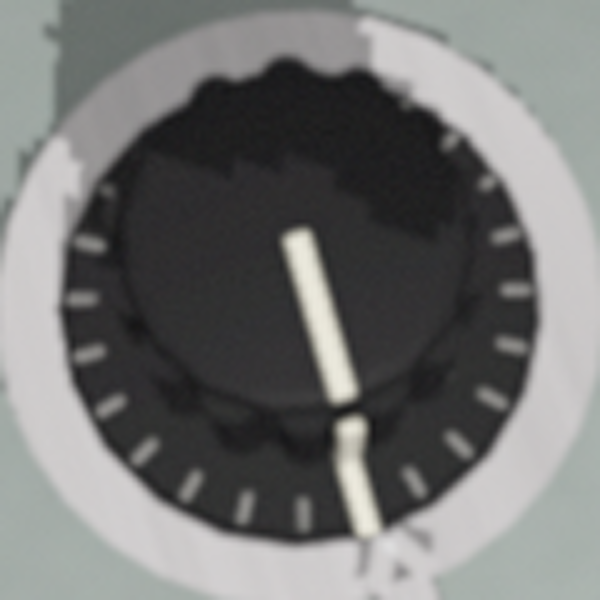

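```bash
python3 - <<'E'
from ang import *
z=load("/tmp/w11.npz")
crop(z,300,270,380,350,9,"pics/w11m.png")
f=lambda x,y:(255+x/5-.4,199+y/5-.4)
print(line(z,f(298,238),f(345,398),.037),line(z,f(348,460),f(371,533),0),pol(z,f(371,533),0))
E
```

```text
0.27656983672367835 0.29806329404836 (np.float64(0.032675961683531395), np.float64(0.26875291622546954))
```

View pics/w11m.png

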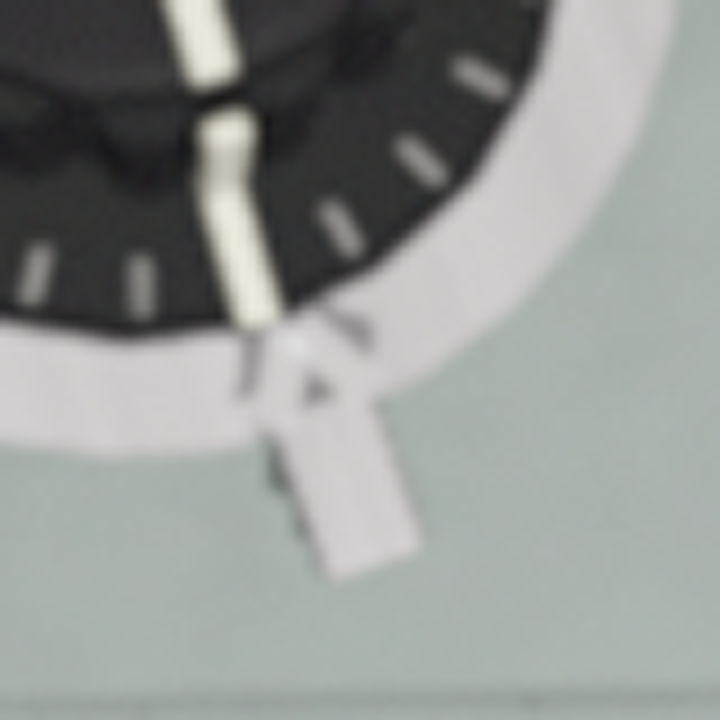

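```bash
python3 - <<'E'
from ang import *
z=load("/tmp/w11.npz")
f=lambda x,y:(300+x/9-.45,270+y/9-.45)
for p in [(258,322),(228,215),(375,562),(350,490),(325,430),(287,322)]: print(p,pol(z,f(*p),0))
print(line(z,f(287,322),f(375,562),0),line(z,f(213,200),f(258,322),0))
E
```

```text
(258, 322) (np.float64(0.032654650445482644), np.float64(0.25650653594062667))
(228, 215) (np.float64(0.024432472725147005), np.float64(0.2532816909429777))
(375, 562) (np.float64(0.05170223217289254), np.float64(0.32788649264678793))
(350, 490) (np.float64(0.046274215518628245), np.float64(0.32815194491969174))
(325, 430) (np.float64(0.041608319743642076), np.float64(0.3214348805493532))
(287, 322) (np.float64(0.033274579113174475), np.float64(0.31925779953188704))
0.34346470832657633 0.3473205368622447
```

```bash
python3 -m creep '[[-0.6,20,-1.2,0.05,0.3],[0,35,0,0,0.3],[0,30,0,0,0.3],[0,14,0,0,0.3],[0,0,0,0,0.9],[0,0,0,0,0.9],[0,0,0,0,0.9],[0,0,0,-0.05,0.9],[0,0,0,-0.05,0.9],[0,0,0,0,0.9]]' 30;  python3 -m creep '[[0,0,0,0,0.3],[0,0,0,0,0.3],[0,-30,0,0,0.3],[0,-40,0,0,0.3],[0,-30,0,0,0.3],[0,0,0,0.05,0.3],[0,0,0,0,0.3],[0,0,0,0,0.3]]'; python3 - <<'E'
from ang import *
to([.489,.2013,.071],102)
z=snap("wrist","w12")
crop(z,300,270,380,350,9,"pics/w12m.png")
E
```

```text
t: 12.6
eef_pos: [0.4867, 0.1998, 0.07]
eef_rot: [-0.43, -0.558, 0.563, 0.432]
force: [-4.3, -4.0, -17.3]
opening: 0.0425
t: 13.4
eef_pos: [0.4905, 0.2016, 0.1729]
eef_rot: [0.445, 0.551, -0.549, -0.444]
force: [0.0, 0.1, 0.7]
opening: 0.0599
t 13.4 eef [0.4905 0.2016 0.1729] jaw deg 102.1 F [0.  0.1 0.7] open 0.0599 q6 0.03
 delta world mm [  -1.5   -0.3 -101.9]  tool mm [-1.000e-01  1.019e+02  1.900e+00]
 turn about tool y (rad): 0.002  tool mm after turn: [-1.000e-01  1.019e+02  1.900e+00]
```

View pics/w12m.png

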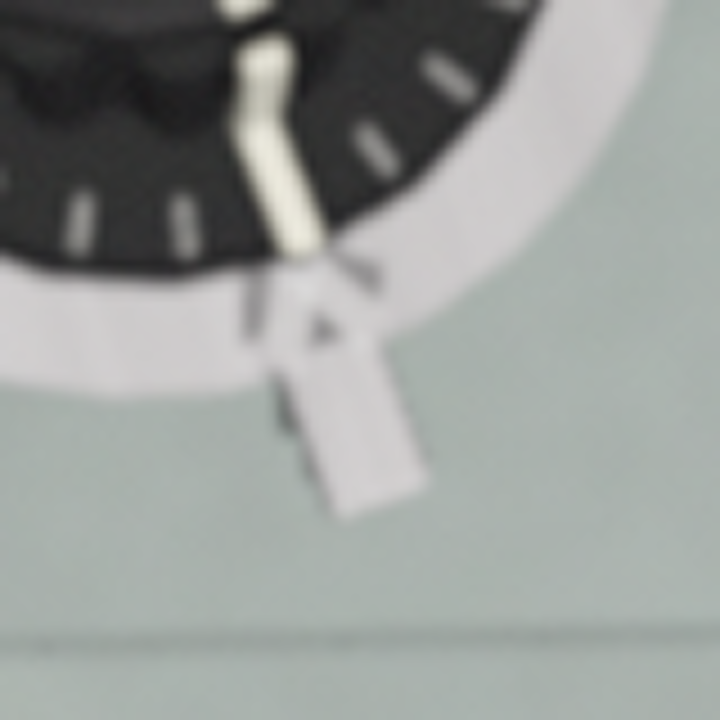

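```bash
python3 - <<'E'
from ang import *
z=load("/tmp/w12.npz")
f=lambda x,y:(300+x/9-.45,270+y/9-.45)
for p in [(302,245),(262,130),(385,503),(335,370),(313,312)]: print(p,pol(z,f(*p),0))
# automated: pointer white pixels vs marker pixels
p=z["p"].astype(int); crop(z,330-25,270,330+25,335,12,"pics/w12n.png")
print(line(z,f(262,130),f(302,245),0),line(z,f(313,312),f(385,503),0))
E
```

```text
(302, 245) (np.float64(0.03203304606494701), np.float64(0.3531774803258165))
(262, 130) (np.float64(0.022894081320723816), np.float64(0.3654225522082315))
(385, 503) (np.float64(0.05183343349083898), np.float64(0.33236896882012446))
(335, 370) (np.float64(0.04153665191547692), np.float64(0.3283459195032637))
(313, 312) (np.float64(0.036980096647732504), np.float64(0.325478908638633))
0.32251838662691473 0.3495201959596053
```

View pics/w12n.png

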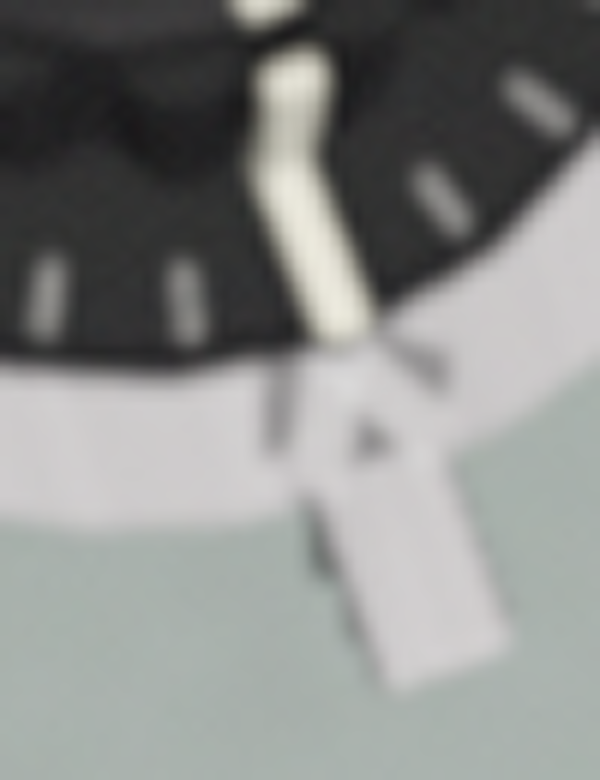

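```bash
python3 - <<'E'
from ang import *
from scipy.optimize import least_squares
for tag in ["w11","w12"]:
    z=load(f"/tmp/{tag}.npz"); g=cv2.GaussianBlur(z["p"].min(2),(3,3),0).astype(np.float32)
    pts=[];pr=[]
    for th in np.arange(-2.0,2.0,.05):
        rr=np.arange(.027,.050,.0002); X=[C+r*(np.cos(th)*up+np.sin(th)*ym) for r in rr]
        uv=np.array([proj(z,x) for x in X],np.float32)
        val=cv2.remap(g,uv[:,0].reshape(1,-1),uv[:,1].reshape(1,-1),cv2.INTER_LINEAR)[0]
        gr=np.gradient(val); i=np.argmax(gr)
        if gr[i]>1.0 : pts.append((rr[i]*np.cos(th),rr[i]*np.sin(th),th))
    P=np.array(pts); P=P[(abs(P[:,2]-.33)>.25)]
    r=least_squares(lambda p:np.hypot(P[:,0]-p[0],P[:,1]-p[1])-p[2],[0,0,.034],loss="soft_l1",f_scale=.0005)
    print(tag,len(P),r.x*1e3, np.std(r.fun)*1e3)
    dx,dy=r.x[:2]; C2=C+dx*up+dy*ym
    # angular profile at radii
    for rad,nm in [(.026,"ptr"),(.029,"ptr"),(.031,"ptr"),(.045,"idx"),(.048,"idx"),(.050,"idx")]:
        ths=np.arange(.1,.6,.004); uv=np.array([proj(z,C2+rad*(np.cos(t)*up+np.sin(t)*ym)) for t in ths],np.float32)
        v=cv2.remap(z["p"].astype(np.float32)[:,:,2].copy() if nm=="ptr" else z["p"].astype(np.float32)[:,:,0].copy(),uv[:,0].reshape(1,-1),uv[:,1].reshape(1,-1),cv2.INTER_LINEAR)[0]
        th=(v.max()+np.median(v))/2; s=v>th; 
        lab=np.split(np.nonzero(s)[0],np.nonzero(np.diff(np.nonzero(s)[0])>1)[0]+1); b=max(lab,key=lambda q:v[q].max())
        print(" ",nm,rad,round(ths[b].mean(),3),"width mm",round((len(b)*.004*rad)*1e3,1),v.max(),np.median(v))
E
```

```text
w11 70 [-0.35509039 -0.88692159 33.10229875] 0.21409424938045643
  ptr 0.026 0.286 width mm 3.5 218.125 52.373047
  ptr 0.029 0.284 width mm 3.1 217.98828 75.05469
  ptr 0.031 0.284 width mm 3.3 218.6836 62.828125
  idx 0.045 0.35 width mm 6.8 208.35547 167.80469
  idx 0.048 0.346 width mm 6.5 208.96875 168.52734
  idx 0.05 0.346 width mm 6.8 210.0 169.0
w12 70 [-0.50238618 -0.91259083 33.12394179] 0.1974961287176523
  ptr 0.026 0.38 width mm 3.4 217.20117 52.009766
  ptr 0.029 0.38 width mm 3.4 217.96289 61.09375
  ptr 0.031 0.378 width mm 3.5 218.71875 53.97461
  idx 0.045 0.348 width mm 6.7 207.875 167.5625
  idx 0.048 0.348 width mm 6.7 208.88281 168.34375
  idx 0.05 0.346 width mm 6.8 209.96875 169.0
```

```bash
sed -i 's/C=np.array(\[.5015,.2042,.0681\])/C=np.array([.5015,.2042,.0681]);C=C-.00043*up-.0009*ym/' ang.py
cat > prof.py <<'E'
from ang import *
def prof(z):
    for rad,nm in [(.026,"ptr"),(.029,"ptr"),(.031,"ptr"),(.045,"idx"),(.048,"idx"),(.050,"idx")]:
        ths=np.arange(.1,.6,.004); uv=np.array([proj(z,C+rad*(np.cos(t)*up+np.sin(t)*ym)) for t in ths],np.float32)
        v=cv2.remap(z["p"].astype(np.float32)[:,:,2 if nm=="ptr" else 0].copy(),uv[:,0].reshape(1,-1),uv[:,1].reshape(1,-1),cv2.INTER_LINEAR)[0]
        th=(v.max()+np.median(v))/2; s=np.nonzero(v>th)[0]
        b=max(np.split(s,np.nonzero(np.diff(s)>1)[0]+1),key=lambda q:v[q].max())
        print(" ",nm,rad,round(ths[b].mean(),3),"width mm",round((len(b)*.004*rad)*1e3,1))
E
python3 -m creep '[[0,20,1.9,0,0.3],[0,35,0,0,0.3],[0,30,0,0,0.3],[0,14,0,0,0.3],[0,0,0,0,0.9],[0,0,0,0,0.9],[0,0,0,0,0.9],[0,0,0,0.017,0.9],[0,0,0,0.017,0.9],[0,0,0,0,0.9]]' 30;  python3 -m creep '[[0,0,0,0,0.3],[0,0,0,0,0.3],[0,-30,0,0,0.3],[0,-40,0,0,0.3],[0,-30,0,-0.03,0.3],[0,0,0,0,0.3],[0,0,0,0,0.3],[0,0,0,0,0.3]]'; python3 - <<'E'
from prof import *
to([.489,.2013,.071],102)
z=snap("wrist","w13"); prof(z)
crop(z,300,270,380,350,9,"pics/w13m.png")
E
```

```text
t: 14.45
eef_pos: [0.4857, 0.2002, 0.0712]
eef_rot: [-0.453, -0.541, 0.543, 0.455]
force: [-1.2, -4.9, -25.0]
opening: 0.0422
t: 15.25
eef_pos: [0.488, 0.201, 0.1732]
eef_rot: [0.446, 0.549, -0.548, -0.446]
force: [0.2, 0.3, 0.6]
opening: 0.0599
t 15.25 eef [0.488  0.201  0.1732] jaw deg 101.8 F [0.2 0.3 0.6] open 0.0599 q6 0.03
 delta world mm [   1.     0.3 -102.2]  tool mm [ 1.000e-01  1.022e+02 -8.000e-01]
 turn about tool y (rad): -0.003  tool mm after turn: [ 1.000e-01  1.022e+02 -8.000e-01]
  ptr 0.026 0.356 width mm 3.4
  ptr 0.029 0.354 width mm 3.5
  ptr 0.031 0.354 width mm 3.5
  idx 0.045 0.348 width mm 6.7
  idx 0.048 0.348 width mm 6.7
  idx 0.05 0.346 width mm 6.8
```

View pics/w13m.png

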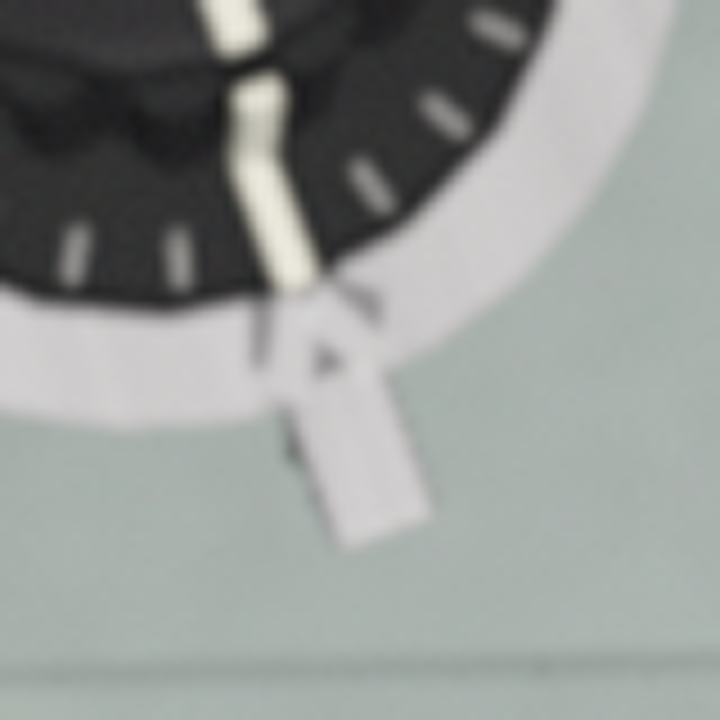

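```bash
python3 -m creep '[[-10,-35,-10,0,0.3],[-30,-35,-20,0,0.3],[-35,-15,-20,0,0.3],[-35,0,-15,0,0.3],[-25,0,-10,0,0.3],[0,0,0,0,0.3],[0,0,0,0,0.3]]'; python3 - <<'E'
from h import *
to([.606,.057,.25],102)
z=snap("wrist","w14")
E
```

```text
t: 16.0
eef_pos: [0.5882, 0.0836, 0.256]
eef_rot: [-0.445, -0.548, 0.549, 0.447]
force: [1.1, -0.1, 0.4]
opening: 0.0597
t 16.0 eef [0.5882 0.0836 0.256 ] jaw deg 101.7 F [ 1.1 -0.1  0.4] open 0.0597 q6 -0.2
 delta world mm [ 17.8 -26.6  -6. ]  tool mm [-29.7   5.9 -12.1]
 turn about tool y (rad): -0.005  tool mm after turn: [-29.8   5.9 -11.9]
```

View pics/w14.png

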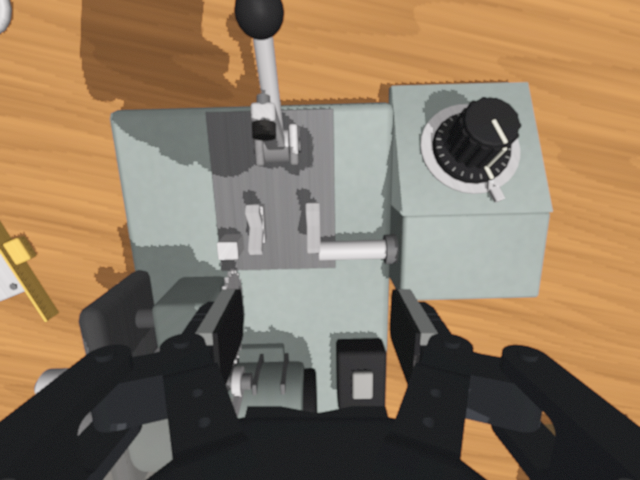

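```bash
python3 - <<'E'
from h import *
z=load("/tmp/w14.npz"); crop(z,200,60,400,290,2.6,"pics/w14a.png"); crop(z,205,185,345,285,5.5,"pics/w14b.png")
def w2m(X): c,s=np.cos(YAW),np.sin(YAW); d=X-VISE; return np.round([c*d[0]+s*d[1],-s*d[0]+c*d[1],X[2]],4)
# base front edge (grey-green top) line
a=onplane(z,125,111,.045);b=onplane(z,390,104,.045); d=a-b; print("front edge yaw",np.degrees(np.arctan2(d[0],-d[1])),w2m(a),w2m(b))
a=onplane(z,391,84,0.0);b=onplane(z,527,84,0.0)
a=onplane(z,403,215,.09);b=onplane(z,550,212,.09); d=a-b; print("console ridge",np.degrees(np.arctan2(d[0],-d[1])),w2m(a),w2m(b))
E
```

```text
front edge yaw 13.079996739214764 [-0.1027 -0.1416  0.045 ] [-0.1072  0.0963  0.045 ]
console ridge 12.823685896713469 [-0.0153  0.103   0.09  ] [-0.0171  0.2269  0.09  ]
```

View pics/w14a.png

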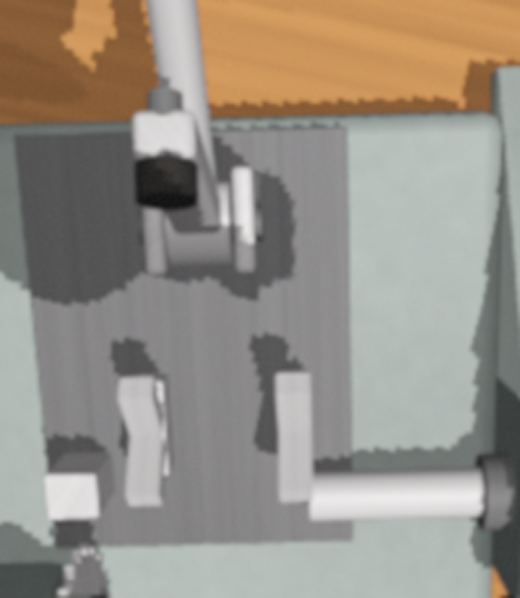

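View pics/w14b.png

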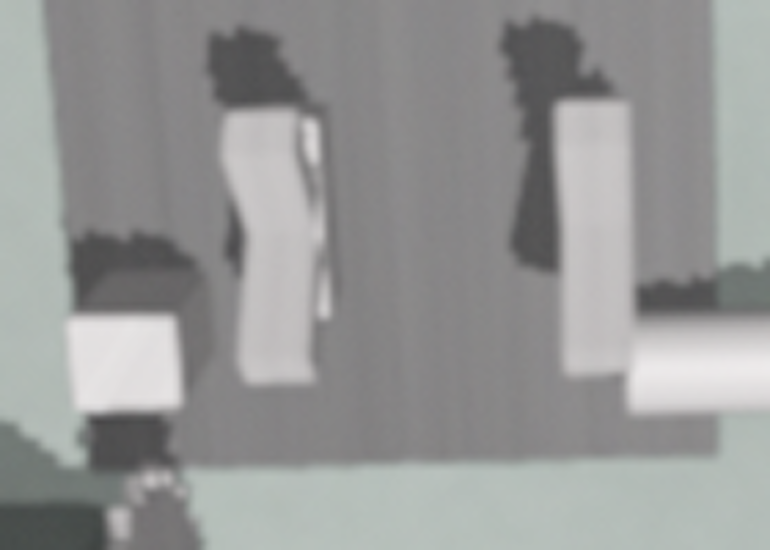

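```bash
python3 - <<'E'
from h import *
YAW=np.radians(12.7)
z=load("/tmp/w14.npz")
f=lambda x,y:(205+x/5.5-.41,185+y/5.5-.41)
P=lambda x,y,h:onplane(z,*f(x,y),h)
R_f,R_r=(P(224,110,.093)+P(300,106,.093))/2,(P(240,382,.093)+P(314,380,.093))/2
L_f,L_r=(P(554,100,.093)+P(628,100,.093))/2,(P(563,375,.093)+P(635,372,.093))/2
Rc,Lc=(R_f+R_r)/2,(L_f+L_r)/2
print("R",Rc,"len",np.linalg.norm(R_f-R_r),"L",Lc,np.linalg.norm(L_f-L_r),"dist",np.linalg.norm(Rc-Lc)," mid",(Rc+Lc)/2)
d=Lc-Rc; print("yaw",np.degrees(np.arctan2(-d[0],d[1])),"dir saddles",[np.degrees(np.arctan2(*(q-p)[[1,0]])) for p,q in((R_f,R_r),(L_f,L_r))])
# valley
Rv,Lv=P(277,228,.0765),P(596,228,.0765); print("valley",Rv,Lv,(Rv+Lv)/2,"z .0765")
E=P(125,362,.085)
c=np.array([.4617,.027]);g=np.array([.542,-.0488]); K=np.array([.5015,.2042])
for y in (12,12.7):
    y=np.radians(y); M=np.array([[np.cos(y),-np.sin(y)],[np.sin(y),np.cos(y)]])
    print(np.degrees(y),"from clamp",c-M@[-.148,0],"guard",g-M@[-.084,-.09])
# depth on saddle tops
for x,y in [(262,125),(590,120),(275,360),(600,355),(125,362),(596,230),(277,230)]: print(world(z,*f(x,y)))
E
```

```text
R [0.60672354 0.03358369 0.093     ] len 0.043238959477516534 L [0.59544026 0.08233717 0.093     ] 0.04325034562677274 dist 0.0500421300373935  mid [0.6010819  0.05796043 0.093     ]
yaw 13.030846732948946 dir saddles [np.float64(12.115158220615381), np.float64(13.13488602151881)]
valley [0.60798018 0.03230742 0.0765    ] [0.59758871 0.08280543 0.0765    ] [0.60278445 0.05755642 0.0765    ] z .0765
12.000000000000002 from clamp [0.60646584 0.05777093] guard [0.60545235 0.05669787]
12.7 from clamp [0.60607911 0.05953724] guard [0.60415874 0.05746519]
[0.58919091 0.02883676 0.08829045]
[0.57843865 0.07803718 0.08739488]
[0.62459704 0.03724722 0.09278236]
[0.61394657 0.08688309 0.09153225]
[0.63350946 0.01238176 0.0818987 ]
[0.59805465 0.08289627 0.07591286]
[0.60822846 0.03239433 0.07679598]
```

```bash
sed -i 's/^YAW=.*/YAW=np.radians(12.8); VISE=np.array([.604,.0578,0.])/' h.py; python3 - <<'E'
from h import *
t=load("/tmp/top0.npz")
b=onplane(t,431.9,270.6,.006); e=onplane(t,480,288,.006); d=b-e; print(b,e,np.linalg.norm(d),np.degrees(np.arctan2(d[1],d[0])))
# bit px crop(622,195)/5 -> 
print(onplane(t,350+622/5,240+195/5,.006))
u=d/np.linalg.norm(d); print("mid est",e+.072*u)
to([.43,-.31,.2],-20)
E
```

```text
[ 0.46714178 -0.25957297  0.006     ] [ 0.42411073 -0.38593173  0.006     ] 0.13348485972861243 71.19389997042657
[ 0.44760758 -0.37166636  0.006     ]
mid est [ 0.44732112 -0.31777546  0.006     ]
t 16.05 eef [0.5878 0.0843 0.2563] jaw deg 101.8 F [-0.2 -0.7  0.6] open 0.06 q6 -0.2
 delta world mm [-157.8 -394.3  -56.3]  tool mm [-353.7   56.5  235. ]
 turn about tool y (rad): -1.016  tool mm after turn: [ 13.4  57.2 424.4]
```

```bash
python3 -m creep '[[-40,0,24,0,0.3],[-41,0,25,0,0.3],[-41,0,25,0,0.3],[-41,0,24,0,0.3],[-41,10,24,0,0.3],[-41,10,25,0,0.3],[-40,10,24,0,0.3],[-40,10,25,0,0.3],[-40,16,24,0,0.3],[0,0,0,0.14,0.3],[0,0,0,0.14,0.3],[0,0,0,0.14,0.3]]' && python3 -m creep '[[0,0,0,0.14,0.3],[0,0,0,0.14,0.3],[0,0,0,0.14,0.3],[0,0,0,0.14,0.3],[0,0,0,0.14,0.3],[0,0,0,0.14,0.3],[0,0,0,0.14,0.3],[0,0,0,0.14,0.3],[0,0,0,0.14,0.3],[0,0,0,0.14,0.3],[0,0,0,0.14,0.3],[0,0,0,0.14,0.3]]';  python3 - <<'E'
from h import *
to([.447,-.318,.2],-18.8)
z=snap("wrist","w15")
E
```

```text
t: 17.25
eef_pos: [0.4476, -0.3172, 0.2009]
eef_rot: [-0.551, -0.442, 0.442, 0.552]
force: [0.7, 0.5, 0.5]
opening: 0.0599
t: 18.45
eef_pos: [0.4481, -0.3165, 0.2012]
eef_rot: [-0.697, 0.115, -0.115, 0.698]
force: [0.8, -0.6, -0.6]
opening: 0.0597
t 18.45 eef [ 0.4481 -0.3165  0.2012] jaw deg -18.7 F [ 0.8 -0.6 -0.6] open 0.0597 q6 1.14
 delta world mm [-1.1 -1.5 -1.2]  tool mm [-0.6  1.2 -1.8]
 turn about tool y (rad): 0.001  tool mm after turn: [-0.6  1.2 -1.8]
```

View pics/w15.png

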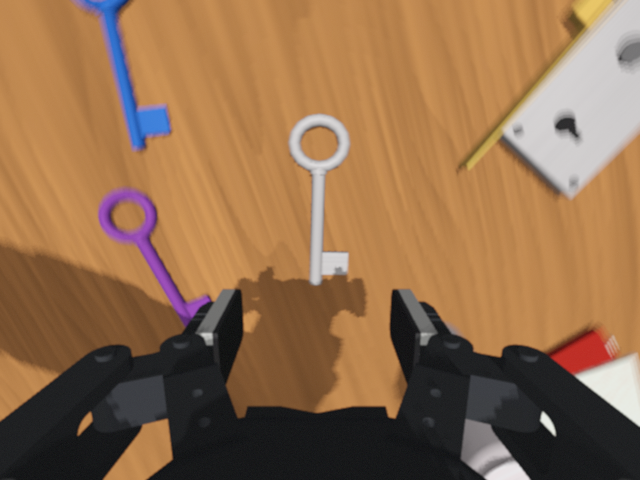

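```bash
python3 - <<'E'
from h import *
z=load("/tmp/w15.npz"); crop(z,270,100,370,300,3,"pics/w15k.png")
hsv=cv2.cvtColor(z["p"],cv2.COLOR_RGB2HSV); m=np.zeros((480,640),np.uint8)
m[105:292,280:360]=((hsv[105:292,280:360,1]<60)&(hsv[105:292,280:360,2]>120))
n,l,st,cc=cv2.connectedComponentsWithStats(m); i=1+np.argmax(st[1:,4]); m=(l==i); vs,us=np.nonzero(m); print(st[i])
# shank centre per row between 180 and 245
L=[]
for v in range(182,246,2):
    u=np.nonzero(m[v])[0]; L.append(onplane(z,(u.min()+u.max())/2,v,.006)); 
L=np.array(L); c=L.mean(0); d=np.linalg.svd(L-c)[2][0]; d*=np.sign(d[1]); print("axis deg",np.degrees(np.arctan2(d[1],d[0])),"resid",np.std((L-c)@np.array([-d[1],d[0],0])))
P=np.array([onplane(z,u,v,.006) for u,v in zip(us,vs)]); s=(P-c)@d; nrm=np.array([d[1],-d[0],0]); x=(P-c)@nrm
print("s range",s.min(),s.max(),"len",s.max()-s.min(),"x range",x.min(),x.max())
bit=(x>.012)&(s<0); print("bit s",s[bit].min(),s[bit].max())
for nm,s0 in (("tip",s.min()+.072),("bow",s.max()-.083),("bit",(s[bit].min()+s[bit].max())/2+.051)): print("mid by",nm,c+s0*d)
E
```

```text
[ 289  114   61  172 3744]
axis deg 69.6278853416602 resid 0.00013515295825967274
s range -0.07126955806266852 0.08712921730866176 len 0.1583987753713303 x range -0.026516404114254002 0.030579119324177215
bit s -0.05949831804435534 -0.036196374188614204
mid by tip [ 0.44868388 -0.31713673  0.006     ]
mid by bow [ 0.44986705 -0.31395055  0.006     ]
mid by bit [ 0.44952709 -0.31486603  0.006     ]
```

View pics/w15k.png

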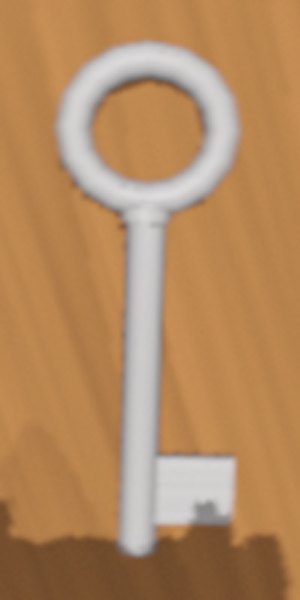

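```bash
python3 -m creep '[[0,30,0,0.03,0.55],[0.8,45,0.6,0,0.55],[0,45,0,0,0.55],[0,40,0,0,0.55],[0,20,0,0,0.55],[0,10,0,0,0.55],[0,4,0,0,0.55],[0,0,0,0,0.55]]'; python3 - <<'E'
from h import *
to([.4491,-.3162,.003],-20.4)
z=snap("wrist","w16")
E
```

```text
t: 19.3
eef_pos: [0.4494, -0.3179, 0.0079]
eef_rot: [0.696, -0.123, 0.124, -0.696]
force: [0.0, 0.9, -0.4]
opening: 0.0385
t 19.3 eef [ 0.4494 -0.3179  0.0079] jaw deg -20.1 F [ 0.   0.9 -0.4] open 0.0385 q6 1.16
 delta world mm [-0.3  1.7 -4.9]  tool mm [-0.9  4.9  1.4]
 turn about tool y (rad): 0.005  tool mm after turn: [-0.9  4.9  1.4]
```

View pics/w16.png

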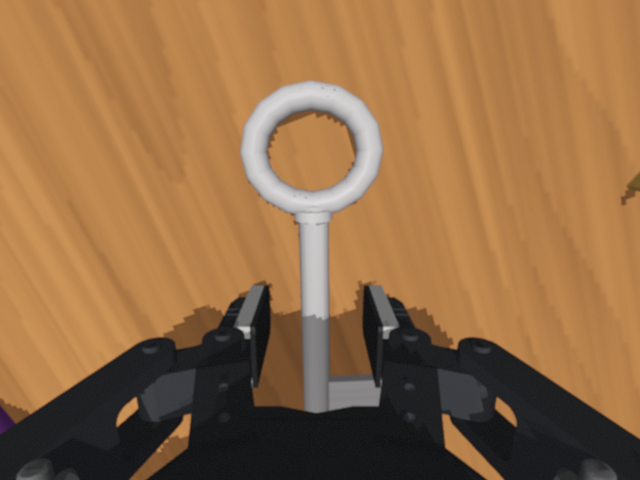

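```bash
python3 -m creep '[[-0.5,4,1.4,0,0.55],[0,0,0,0,0.55],[0,0,0,0,1],[0,0,0,0,1],[0,0,0,0,1],[0,0,0,0,1],[0,0,0,0,1]]' 60; python3 - <<'E'
from h import *
to([.4491,-.3162,.003],-20.4)
E
python3 -m creep '[[0,-10,0,0,1],[0,-30,0,0,1],[0,-40,0,0,1],[0,-40,0,0,1],[0,-40,0,0,1],[0,0,0,0,1],[0,0,0,0,1]]'; python3 - <<'E'
from h import *
to([.4491,-.3162,.003],-20.4)
z=snap("wrist","w17");z=snap("side","s17")
E
```

```text
t: 20.05
eef_pos: [0.4491, -0.3167, 0.0039]
eef_rot: [0.696, -0.124, 0.124, -0.696]
force: [-0.7, 0.5, 6.6]
opening: 0.0093
t 20.05 eef [ 0.4491 -0.3167  0.0039] jaw deg -20.2 F [-0.7  0.5  6.6] open 0.0093 q6 1.16
 delta world mm [-0.   0.5 -0.9]  tool mm [-0.2  0.9  0.5]
 turn about tool y (rad): 0.003  tool mm after turn: [-0.2  0.9  0.5]
t: 20.75
eef_pos: [0.4493, -0.3169, 0.1645]
eef_rot: [0.697, -0.123, 0.125, -0.696]
force: [0.8, 0.7, -1.9]
opening: 0.0091
t 20.75 eef [ 0.4493 -0.3169  0.1645] jaw deg -20.2 F [ 0.8  0.7 -1.9] open 0.0091 q6 1.16
 delta world mm [  -0.2    0.7 -161.5]  tool mm [ -0.8 161.5   0.7]
 turn about tool y (rad): 0.003  tool mm after turn: [ -0.8 161.5   0.7]
```

View pics/w17.png

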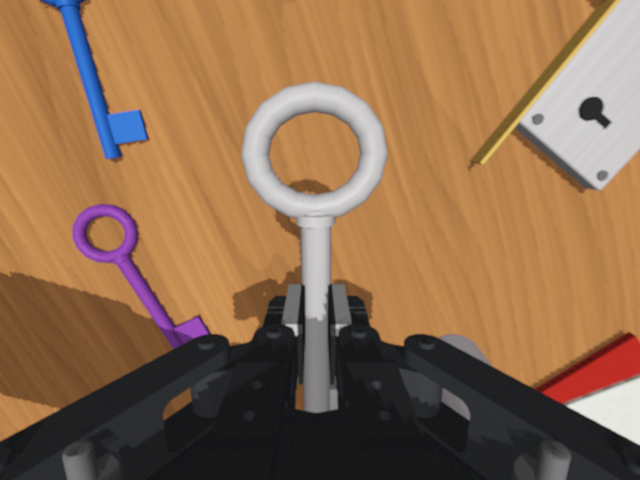

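View pics/s17.png

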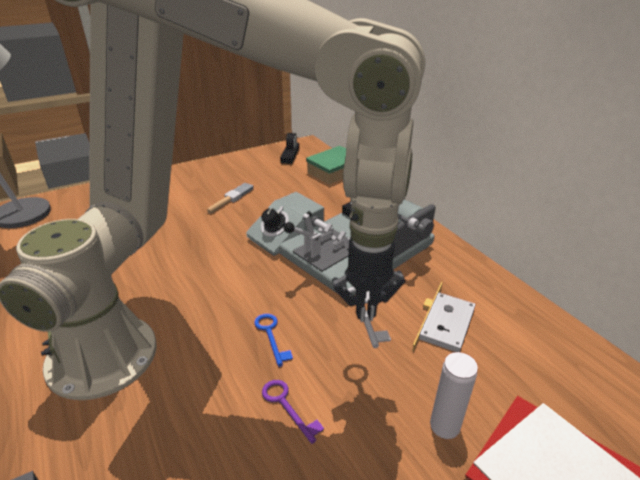

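```bash
python3 -m creep '[[0,-10,0,-0.06,1],[0,-15,0,-0.1,1],[0,-15,0,-0.1,1],[0,-15,0,-0.1,1],[0,-15,0,-0.1,1],[0,-10,0,-0.1,1],[0,0,10,-0.016,1],[0,0,25,0,1],[0,0,35,0,1],[0,0,35,0,1],[0,0,35,0,1],[0,0,35,0,1]]' && python3 - <<'E'
from h import *
to([.604,.0578,.22],12.8)
E
```

```text
t: 22.05
eef_pos: [0.4085, -0.1434, 0.2412]
eef_rot: [-0.702, -0.077, 0.079, 0.704]
force: [1.0, -0.5, -2.5]
opening: 0.0092
t 22.05 eef [ 0.4085 -0.1434  0.2412] jaw deg 12.6 F [ 1.  -0.5 -2.5] open 0.0092 q6 0.83
 delta world mm [195.5 201.2 -21.2]  tool mm [234.9  21.1 153.5]
 turn about tool y (rad): -0.003  tool mm after turn: [235.3  21.1 152.8]
```

```bash
python3 -m creep '[[15,0,30,0,1],[25,0,32,0,1],[30,0,32,0,1],[35,0,30,0,1],[35,0,20,0,1],[30,0,8,0,1],[28,0,1,0,1],[22,0,0,0,1],[15,0,0,0,1],[0,0,0,0,1],[0,0,0,0,1]]' && python3 - <<'E'
from h import *
to([.604,.0578,.22],12.8)
snap("wrist","w18");snap("side","s18")
E
```

```text
t: 23.15
eef_pos: [0.6042, 0.0558, 0.2414]
eef_rot: [-0.702, -0.077, 0.08, 0.703]
force: [0.1, -0.2, -2.2]
opening: 0.0092
t 23.15 eef [0.6042 0.0558 0.2414] jaw deg 12.7 F [ 0.1 -0.2 -2.2] open 0.0092 q6 1.31
 delta world mm [ -0.2   2.  -21.4]  tool mm [ 0.3 21.4  2. ]
 turn about tool y (rad): -0.001  tool mm after turn: [ 0.4 21.4  2. ]
```

View pics/w18.png

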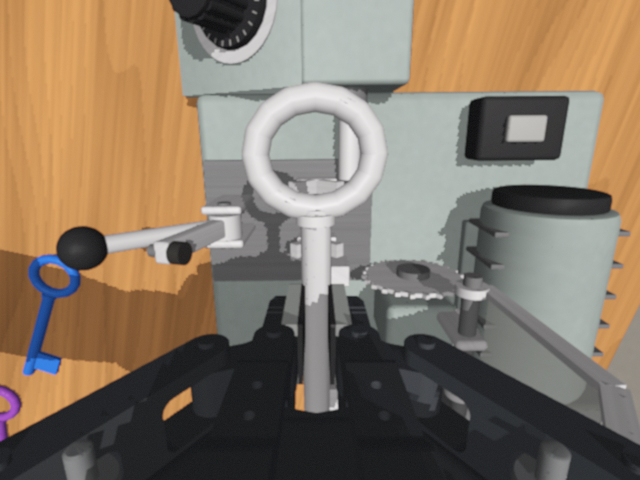

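View pics/s18.png

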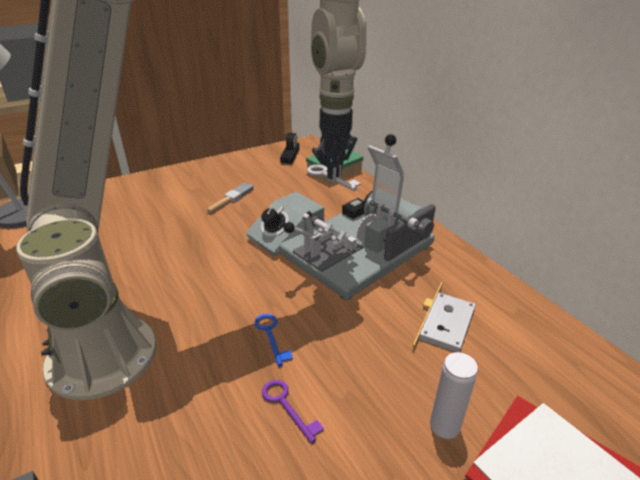

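```bash
python3 - <<'E'
from h import *
from cell import state
def w2m(X): c,s=np.cos(YAW),np.sin(YAW); d=X-VISE; return np.round([c*d[0]+s*d[1],-s*d[0]+c*d[1],X[2]],4)
z=load("/tmp/w18.npz"); crop(z,270,160,370,300,5,"pics/w18s.png")
hsv=cv2.cvtColor(z["p"],cv2.COLOR_RGB2HSV)
print("ring depths",[np.round(world(z,u,v),4) for u,v in [(315,95),(256,150),(374,150),(315,205),(316,240),(316,270)]])
for h in (.240,.2435,.247):
    T=onplane(z,315,83.5,h); B=onplane(z,315,217.5,h); print(h,"bow",w2m(T),w2m(B),w2m(onplane(z,243,150,h)),w2m(onplane(z,386.5,150,h)))
print("tcp",w2m(state()["eef_pos"]))
E
```

```text
ring depths [array([0.5856, 0.1351, 0.2471]), array([0.5693, 0.1127, 0.2485]), array([0.6101, 0.1218, 0.2469]), array([0.5939, 0.0977, 0.2463]), array([0.5972, 0.0848, 0.2475]), array([0.5997, 0.0738, 0.2497])]
0.24 bow [-0.0009  0.084   0.24  ] [-0.001  0.035  0.24 ] [-0.028   0.0609  0.24  ] [0.0259 0.0608 0.24  ]
0.2435 bow [-0.0009  0.0836  0.2435] [-0.001   0.0357  0.2435] [-0.0273  0.061   0.2435] [0.0252 0.0609 0.2435]
0.247 bow [-0.0008  0.0831  0.247 ] [-0.001   0.0365  0.247 ] [-0.0266  0.0611  0.247 ] [0.0246 0.061  0.247 ]
tcp [-0.0003 -0.0024  0.2426]
```

View pics/w18s.png

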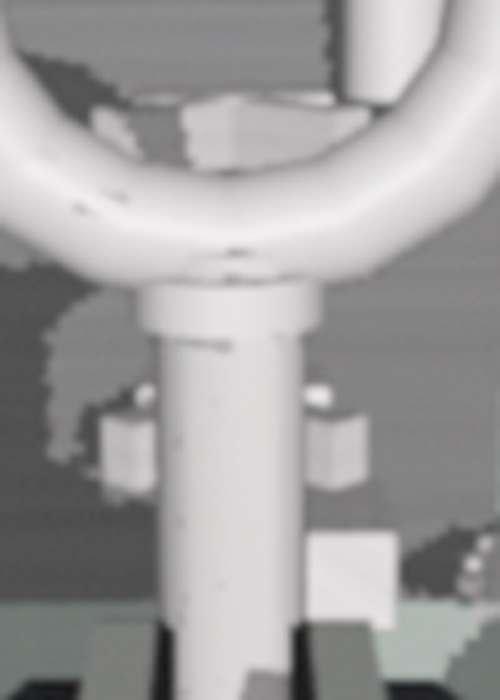

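```bash
python3 - <<'E'
from h import *
def w2m(X): c,s=np.cos(YAW),np.sin(YAW); d=X-VISE; return np.round([c*d[0]+s*d[1],-s*d[0]+c*d[1],X[2]],4)
z=load("/tmp/w18.npz")
for x,y in [(128,415),(128,490),(340,415),(340,487),(101,450),(369,450),(100,108),(368,108),(150,98),(330,98),(235,172)]:
    print(x,y,w2m(onplane(z,270+x/5-.4,160+y/5-.4,.093)), w2m(world(z,270+x/5-.4,160+y/5-.4)))
E
```

```text
128 415 [-0.0181 -0.0177  0.093 ] [-0.0186 -0.0201  0.0849]
128 490 [-0.0183 -0.0306  0.093 ] [-0.0211 -0.0451  0.0493]
340 415 [ 0.0163 -0.0178  0.093 ] [ 0.0168 -0.0203  0.0842]
340 487 [ 0.0165 -0.0301  0.093 ] [ 0.0166 -0.0307  0.0911]
101 450 [-0.0226 -0.0237  0.093 ] [-0.0259 -0.0367  0.0509]
369 450 [ 0.0212 -0.0238  0.093 ] [ 0.0216 -0.0256  0.0869]
100 108 [-0.0216  0.0319  0.093 ] [-0.0248  0.0269  0.0503]
368 108 [0.02   0.0318 0.093 ] [0.0229 0.027  0.0515]
150 98 [-0.0138  0.0335  0.093 ] [-0.0151  0.0304  0.0661]
330 98 [0.0141 0.0334 0.093 ] [0.0154 0.0305 0.0669]
235 172 [-0.0006  0.0219  0.093 ] [-0.0007  0.0154  0.05  ]
```

```bash
python3 - <<'E'
from h import *
def w2m(X): c,s=np.cos(YAW),np.sin(YAW); d=X-VISE; return np.round([c*d[0]+s*d[1],-s*d[0]+c*d[1],X[2]],4)
z=load("/tmp/w14.npz")
for u,v in [(263,129),(263,136),(257,136),(262,112)]: print(w2m(world(z,u,v)))
z=load("/tmp/w18.npz")
for u,v in [(190,252),(180,252),(165,250),(225,215),(238,230),(172,240)]: print(w2m(world(z,u,v)))
E
```

```text
[-0.0823  0.0004  0.1808]
[-0.0785  0.      0.1798]
[-0.0786 -0.0036  0.1786]
[-0.0916 -0.0004  0.1755]
[-0.0769 -0.0014  0.1697]
[-0.0788  0.002   0.1804]
[-0.0891  0.0019  0.1762]
[-0.0698  0.0085  0.1084]
[-0.0602 -0.0027  0.1104]
[-0.0863  0.0066  0.1715]
```

```bash
python3 -m creep '[[0.3,15,1.5,0,1],[0,30,0,0,1],[0,30,0,0,1],[0,30,0,0,1],[0,25,0,0,1],[0,13,0,0,1],[0,5,0,0,1],[0,0,0,0,1]]' && python3 - <<'E'
from h import *
to(m2w(0,0,.0855),12.8)
snap("wrist","w19")
E
```

```text
t: 24.05
eef_pos: [0.6054, 0.0568, 0.0956]
eef_rot: [-0.703, -0.079, 0.079, 0.703]
force: [0.2, 0.3, -1.9]
opening: 0.0087
t 24.05 eef [0.6054 0.0568 0.0956] jaw deg 12.8 F [ 0.2  0.3 -1.9] open 0.0087 q6 1.31
 delta world mm [ -1.4   1.  -10.1]  tool mm [-1.2 10.1  1.3]
 turn about tool y (rad): -0.001  tool mm after turn: [-1.2 10.1  1.3]
```

View pics/w19.png

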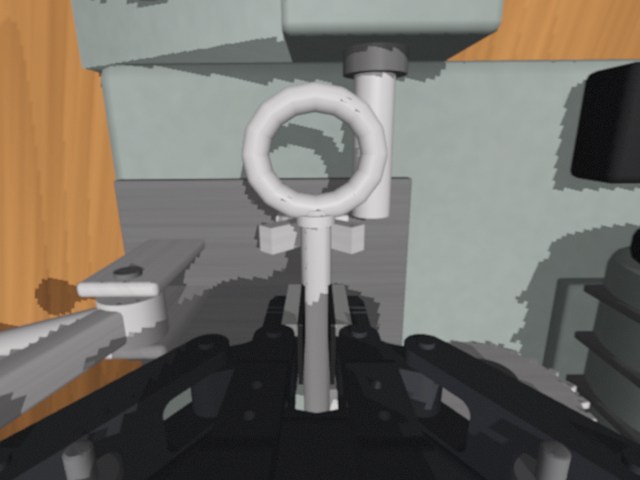

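```bash
python3 - <<'E'
from h import *
def w2m(X): c,s=np.cos(YAW),np.sin(YAW); d=X-VISE; return np.round([c*d[0]+s*d[1],-s*d[0]+c*d[1],X[2]],4)
z=load("/tmp/w19.npz"); crop(z,250,200,380,290,6,"pics/w19s.png")
for u,v in [(316,230),(268,224)]: print(w2m(onplane(z,u,v,.096)),w2m(onplane(z,u,v,.093)))
E
```

```text
[0.0008 0.0311 0.096 ] [0.0008 0.0304 0.093 ]
[-0.018   0.0336  0.096 ] [-0.0184  0.0329  0.093 ]
```

View pics/w19s.png

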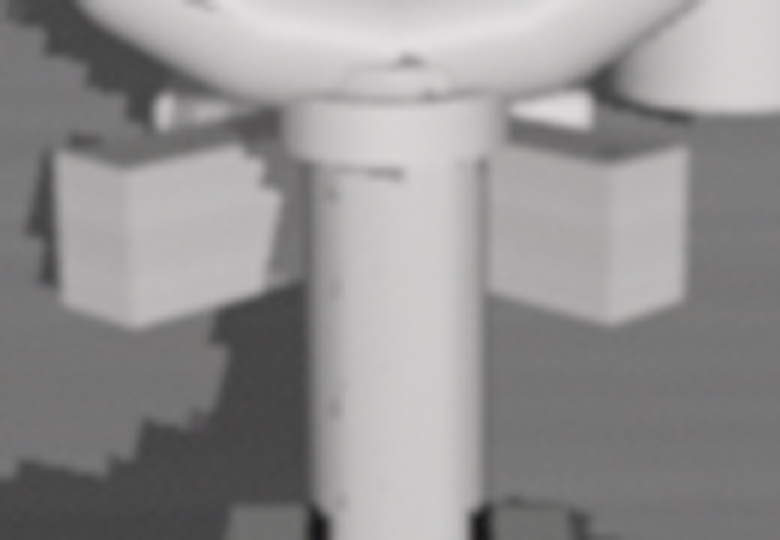

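```bash
python3 -m creep '[[-1.5,0,1.4,0,1],[0,4,0,0,1],[0,3,0,0,1],[0,1,0,0,1],[0,0,0,0,1],[0,0,0,0,1]]' && python3 - <<'E'
from h import *
to(m2w(0,0,.0855),12.8)
E
```

```text
t: 24.7
eef_pos: [0.6039, 0.058, 0.0873]
eef_rot: [-0.703, -0.079, 0.079, 0.703]
force: [0.2, -0.4, -1.8]
opening: 0.0091
t 24.7 eef [0.6039 0.058  0.0873] jaw deg 12.8 F [ 0.2 -0.4 -1.8] open 0.0091 q6 1.31
 delta world mm [ 0.1 -0.2 -1.8]  tool mm [ 0.1  1.8 -0.2]
 turn about tool y (rad): -0.0  tool mm after turn: [ 0.1  1.8 -0.2]
```

```bash
python3 -m creep '[[0,1,0,0,1],[0,1,0,0,1],[0,0,0,0,1]]';python3 -m creep '[[0,1,0,0,1],[0,0,0,0,1]]'; python3 -m creep '[[0,1,0,0,1],[0,0,0,0,1]]'; python3 - <<'E'
from h import *
to(m2w(0,0,.0855),12.8)
snap("wrist","w20")
E
```

```text
t: 25.0
eef_pos: [0.6038, 0.058, 0.0852]
eef_rot: [-0.703, -0.079, 0.079, 0.703]
force: [0.6, -0.3, -1.2]
opening: 0.0095
t: 25.2
eef_pos: [0.6038, 0.058, 0.0843]
eef_rot: [-0.703, -0.079, 0.079, 0.703]
force: [-0.8, 0.8, -1.8]
opening: 0.0093
t: 25.4
eef_pos: [0.6038, 0.0579, 0.0836]
eef_rot: [0.703, 0.079, -0.079, -0.703]
force: [-0.8, -0.2, 0.9]
opening: 0.0093
t 25.4 eef [0.6038 0.0579 0.0836] jaw deg 12.8 F [-0.8 -0.2  0.9] open 0.0093 q6 1.31
 delta world mm [ 0.2 -0.1  1.9]  tool mm [ 0.1 -1.9 -0.2]
 turn about tool y (rad): -0.0  tool mm after turn: [ 0.1 -1.9 -0.2]
```

View pics/w20.png

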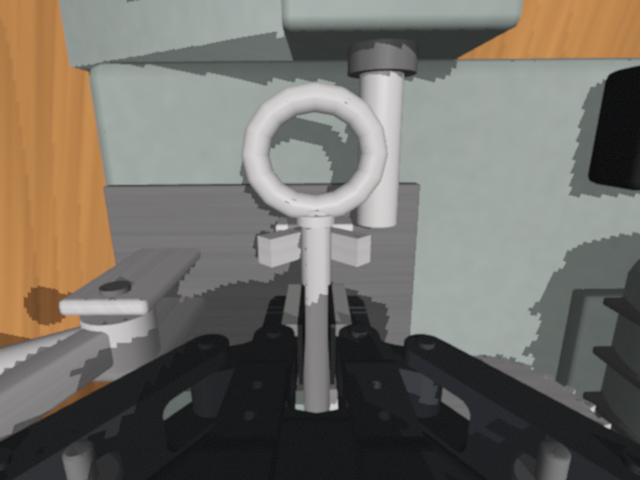

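```bash
python3 -m creep '[[0,1,0,0,1],[0,0,0,0,1]]'; python3 -m creep '[[0,0.5,0,0,1],[0,0,0,0,1]]'
```

```text
t: 25.65
eef_pos: [0.6039, 0.0579, 0.0835]
eef_rot: [0.703, 0.079, -0.078, -0.703]
force: [-3.9, 0.4, 5.2]
opening: 0.0091
t: 25.85
eef_pos: [0.6039, 0.0579, 0.0835]
eef_rot: [0.703, 0.079, -0.078, -0.703]
force: [-4.0, 0.4, 9.0]
opening: 0.009
```

Seated (z no longer drops, force rises). Release and lift.

```bash
python3 -m creep '[[0,0,0,0,0.85],[0,0,0,0,0.75],[0,0,0,0,0.7],[0,0,0,0,0.7],[0,-15,0,0,0.7],[0,-30,0,0,0.7],[0,-40,0,0,0.7],[0,-40,0,0,0.7],[0,-30,0,0,0.7],[0,0,0,0,0.7],[0,0,0,0,0.7]]'; python3 - <<'E'
from h import *
to(m2w(0,0,.0855),12.8)
snap("wrist","w21"); snap("side","s21"); snap("top","t21")
z=load("/tmp/w21.npz"); crop(z,200,100,460,330,2.8,"pics/w21c.png")
E
```

```text
t: 26.95
eef_pos: [0.6044, 0.0579, 0.2374]
eef_rot: [0.703, 0.079, -0.078, -0.703]
force: [0.3, 0.2, -0.8]
opening: 0.0256
t 26.95 eef [0.6044 0.0579 0.2374] jaw deg 12.8 F [ 0.3  0.2 -0.8] open 0.0256 q6 1.31
 delta world mm [-4.000e-01 -1.000e-01 -1.519e+02]  tool mm [ -0.7 151.9   0. ]
 turn about tool y (rad): -0.0  tool mm after turn: [ -0.7 151.9   0. ]
```

View pics/w21.png

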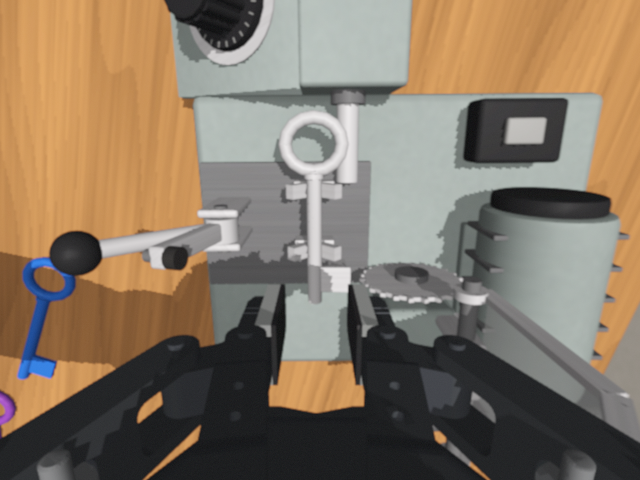

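View pics/s21.png

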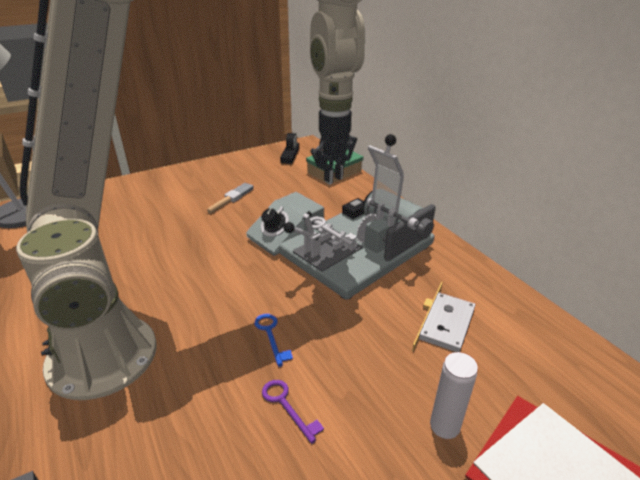

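```bash
python3 - <<'E'
from h import *
def w2m(X): c,s=np.cos(YAW),np.sin(YAW); d=X-VISE; return np.round([c*d[0]+s*d[1],-s*d[0]+c*d[1],X[2]],4)
z=load("/tmp/w21.npz"); crop(z,270,100,370,310,3.8 and 3.5,"pics/w21c.png")
hs=[(314,190),(314,210),(314,230),(314,270),(314,298),(285,143),(343,143),(313,120),(313,168),(336,279)]
for u,v in hs: print(u,v,w2m(world(z,u,v)))
E
```

```text
314 190 [-0.0011  0.0271  0.0901]
314 210 [-0.0012  0.0114  0.0908]
314 230 [-0.0012 -0.005   0.0901]
314 270 [-0.0013 -0.0391  0.0903]
314 298 [-0.0014 -0.0638  0.0912]
285 143 [-0.023   0.0625  0.0886]
343 143 [0.0208 0.0625 0.0904]
313 120 [-0.0017  0.0791  0.0889]
313 168 [-0.0018  0.0438  0.0879]
336 279 [ 0.0172 -0.0485  0.0868]
```

View pics/w21c.png

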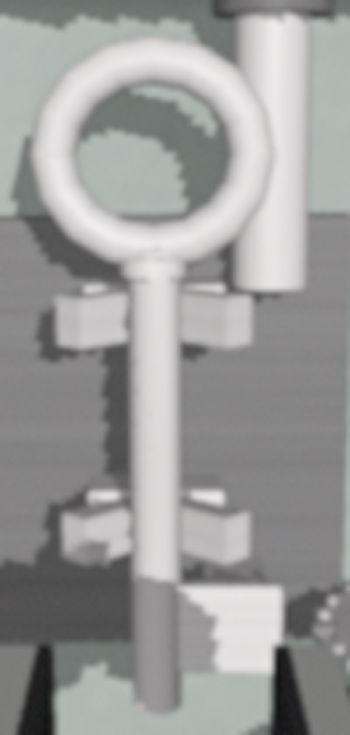

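```bash
python3 -m creep '[[-1.2,20,0,0,0.7],[0,40,0,0,0.7],[0,40,0,0,0.7],[0,35,0,0,0.7],[0,15,0,0,0.7],[0,2.5,0,0,0.7],[0,0,0,0,0.7]]'; python3 -m creep '[[0,0,0,0,1],[0,0,0,0,1],[0,0,0,0,1],[0,0,-1.1,0,1],[0,0,-1.2,0,1],[0,0,0,0,1]]' 30; python3 - <<'E'
from h import *
to(m2w(0,0,.0845),12.8)
E
```

```text
t: 27.8
eef_pos: [0.6018, 0.0577, 0.0832]
eef_rot: [-0.703, -0.078, 0.08, 0.703]
force: [-0.6, -0.0, 0.2]
opening: 0.0255
t: 28.4
eef_pos: [0.6036, 0.0561, 0.0854]
eef_rot: [-0.702, -0.079, 0.078, 0.703]
force: [-2.1, 4.8, 4.7]
opening: 0.0098
t 28.4 eef [0.6036 0.0561 0.0854] jaw deg 12.8 F [-2.1  4.8  4.7] open 0.0098 q6 1.31
 delta world mm [ 0.4  1.7 -0.9]  tool mm [0.7 0.9 1.6]
 turn about tool y (rad): 0.0  tool mm after turn: [0.7 0.9 1.6]
```

```bash
python3 -m creep '[[0,0,0,0,0.85],[0,0,0,0,0.75],[0,0,0,0,0.7],[0,0,0,0,0.7],[0,-15,0,0,0.7],[0,-30,0,0,0.7],[0,-40,0,0,0.7],[0,-40,0,0,0.7],[0,-28,0,0,0.7],[0,0,0,0,0.7],[0,0,0,0,0.7]]'; python3 - <<'E'
from h import *
def w2m(X): c,s=np.cos(YAW),np.sin(YAW); d=X-VISE; return np.round([c*d[0]+s*d[1],-s*d[0]+c*d[1],X[2]],4)
to(m2w(0,0,.0845),12.8)
z=snap("wrist","w22"); crop(z,270,100,370,310,3.5,"pics/w22c.png")
for u,v in [(314,190),(314,230),(314,270),(314,296),(336,279)]: print(u,v,w2m(world(z,u,v)))
E
```

```text
t: 29.5
eef_pos: [0.6037, 0.0553, 0.2379]
eef_rot: [0.703, 0.079, -0.078, -0.703]
force: [0.5, 0.2, 0.5]
opening: 0.0256
t 29.5 eef [0.6037 0.0553 0.2379] jaw deg 12.8 F [0.5 0.2 0.5] open 0.0256 q6 1.31
 delta world mm [   0.3    2.5 -153.4]  tool mm [  0.7 153.4   2.4]
 turn about tool y (rad): -0.001  tool mm after turn: [  0.7 153.4   2.4]
314 190 [-0.0025  0.0245  0.0893]
314 230 [-0.0026 -0.0077  0.0897]
314 270 [-0.0027 -0.0418  0.0901]
314 296 [-0.0028 -0.0653  0.0897]
336 279 [ 0.0158 -0.0512  0.0867]
```

View pics/w22c.png

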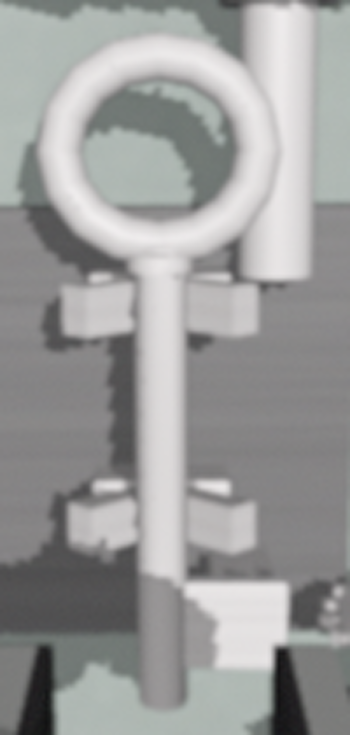

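```bash
python3 -m creep '[[-30,0,0,0,0.4],[-40,0,1,0,0.4],[-40,0,1,0,0.4],[-34,0,0,0,0.4],[0,0,0,-0.14,0.3],[0,0,0,-0.143,0.3],[0,0,0,-0.143,0.3],[0,0,0,-0.143,0.3],[0,0,0,-0.143,0.3],[0,0,0,-0.143,0.3],[0,0,0,-0.143,0.3],[0,0,0,-0.143,0.3]]' ; python3 -m creep '[[0,0,0,-0.143,0.3],[0,0,0,-0.143,0.3],[0,0,0,-0.143,0.3],[0,0,0,0,0.3],[0,0,0,0,0.3]]';python3 - <<'E'
from h import *
to([.461,.0265,.141],102.8)
z=snap("wrist","w23")
E
```

```text
t: 30.75
eef_pos: [0.4612, 0.0256, 0.2354]
eef_rot: [-0.547, -0.446, 0.448, 0.549]
force: [-0.2, 0.7, -0.0]
opening: 0.0597
t: 31.25
eef_pos: [0.4616, 0.0256, 0.2362]
eef_rot: [-0.442, -0.551, 0.552, 0.443]
force: [0.3, 0.4, 0.3]
opening: 0.0599
t 31.25 eef [0.4616 0.0256 0.2362] jaw deg 102.5 F [0.3 0.4 0.3] open 0.0599 q6 -0.34
 delta world mm [ -0.6   0.9 -95.2]  tool mm [ 0.9 95.2  0.2]
 turn about tool y (rad): -0.005  tool mm after turn: [ 0.9 95.2  0.2]
```

View pics/w23.png

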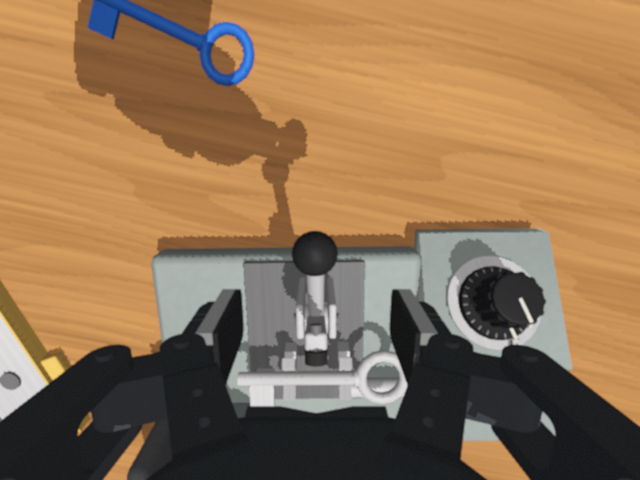

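```bash
python3 -m creep '[[0.9,25,0,0,0.3],[0,30,0,0,0.3],[0,28,0,0,0.3],[0,12,0,0,0.3],[0,0,0,0,0.3],[0,0,0,0,0.85],[0,0,0,0,0.85],[0,0,0,0,0.85],[0,0,0,0,0.85]]' 30;python3 - <<'E'
from h import *
to([.461,.0265,.141],102.8)
z=snap("wrist","w24")
E
```

```text
t: 32.2
eef_pos: [0.4635, 0.025, 0.144]
eef_rot: [-0.443, -0.552, 0.552, 0.44]
force: [0.4, -5.8, 1.5]
opening: 0.0264
t 32.2 eef [0.4635 0.025  0.144 ] jaw deg 102.7 F [ 0.4 -5.8  1.5] open 0.0264 q6 -0.34
 delta world mm [-2.5  1.5 -3. ]  tool mm [2.  3.  2.1]
 turn about tool y (rad): -0.002  tool mm after turn: [2.  3.  2.1]
```

View pics/w24.png

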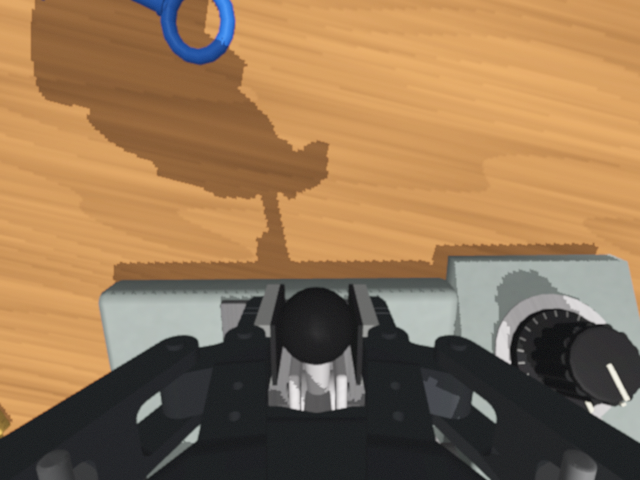

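```bash
python3 -m creep '[[0,-6,-5,0,0.85],[0,-5.7,-4.8,0,0.85],[0,-10,-11.4,0,0.85],[0,-8,-13,0,0.85],[0,-5.9,-13.9,0,0.85],[0,-3.5,-14.8,0,0.85],[0,-1.2,-15.2,0,0.85],[0,1.3,-15.1,0,0.85],[0,3.6,-14.7,0,0.85],[0,0,0,0,0.85]]' 30;python3 - <<'E'
from h import *
to(m2w(-.070+.0302,0,.105+.0901-.016),102.8)
z=snap("wrist","w25");z=snap("side","s25")
E
```

```text
t: 33.25
eef_pos: [0.5695, 0.0499, 0.1784]
eef_rot: [0.442, 0.553, -0.552, -0.441]
force: [1.7, -2.1, 0.1]
opening: 0.0263
t 33.25 eef [0.5695 0.0499 0.1784] jaw deg 102.7 F [ 1.7 -2.1  0.1] open 0.0263 q6 -0.27
 delta world mm [-4.3 -0.9  0.7]  tool mm [ 0.1 -0.7  4.4]
 turn about tool y (rad): -0.002  tool mm after turn: [ 0.1 -0.7  4.4]
```

View pics/w25.png

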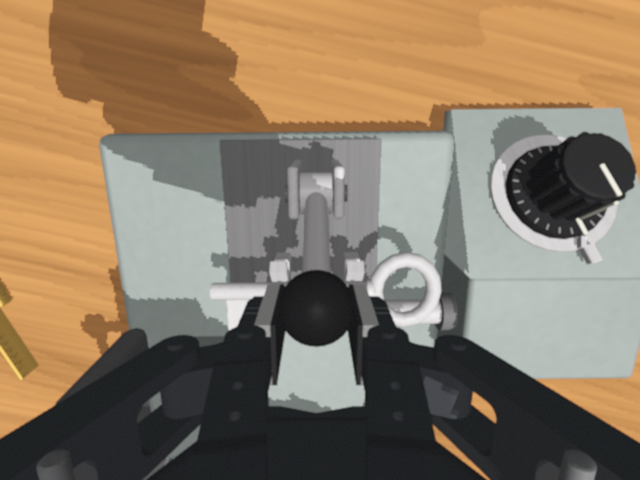

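View pics/s25.png

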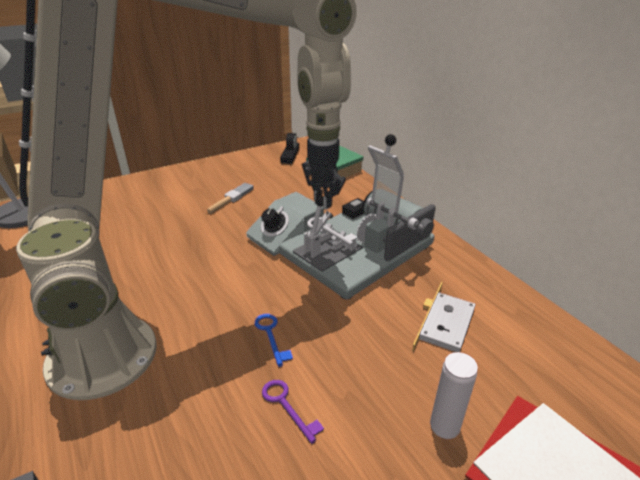

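Going well. Continue to just short of contact, then press gently.

```bash
python3 -m creep '[[0,6,-14,0,0.85],[0,8.2,-12.8,0,0.85],[0,10,-11.4,0,0.85],[0,6,-5,0,0.85],[0,0,0,0,0.85]]' 30; python3 -m creep '[[0,2.5,-2,0,0.85],[0,0,0,0,0.85]]'; python3 -m creep '[[0,2.5,-2,0,0.85],[0,0,0,0,0.85]]'
```

```text
t: 33.85
eef_pos: [0.6129, 0.0601, 0.1474]
eef_rot: [0.443, 0.554, -0.551, -0.44]
force: [6.0, -1.9, 2.3]
opening: 0.0259
t: 34.05
eef_pos: [0.6144, 0.0604, 0.1455]
eef_rot: [0.443, 0.554, -0.551, -0.44]
force: [6.5, -2.0, 2.4]
opening: 0.0257
t: 34.25
eef_pos: [0.6161, 0.0608, 0.1431]
eef_rot: [0.443, 0.554, -0.551, -0.44]
force: [6.0, -1.9, 3.1]
opening: 0.0262
```

```bash
python3 -m creep '[[0,1.7,-1,0,0.85],[0,0,0,0,0.85]]'; python3 -m creep '[[0,1.7,-1,0,0.85],[0,0,0,0,0.85]]'; python3 - <<'E'
from h import *
snap("wrist","w26")
E
```

```text
t: 34.45
eef_pos: [0.6172, 0.0611, 0.1417]
eef_rot: [0.443, 0.554, -0.551, -0.44]
force: [5.9, -1.2, 3.9]
opening: 0.0259
t: 34.65
eef_pos: [0.6183, 0.0613, 0.1401]
eef_rot: [0.443, 0.554, -0.551, -0.44]
force: [7.4, -2.6, 4.5]
opening: 0.026
```

View pics/w26.png

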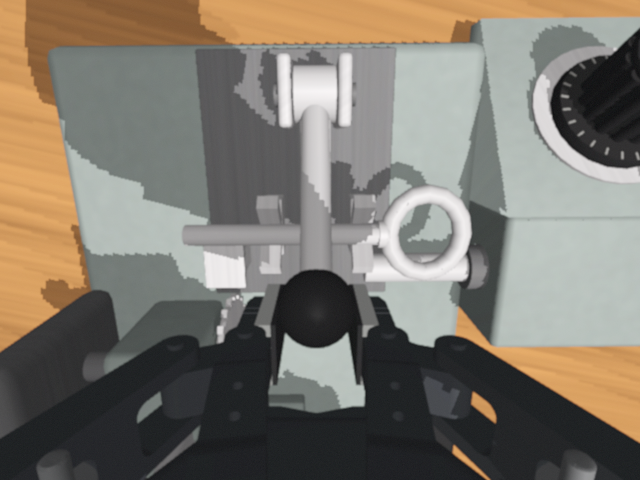

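```bash
python3 -m creep '[[0,1.5,-1,0,0.85],[0,0,0,0,0.85]]'; python3 -m creep '[[0,1.5,-1,0,0.85],[0,0,0,0,0.85]]'; python3 - <<'E'
from h import *
def w2m(X): c,s=np.cos(YAW),np.sin(YAW); d=X-VISE; return np.round([c*d[0]+s*d[1],-s*d[0]+c*d[1],X[2]],4)
z=snap("side","s27"); crop(z,240,170,420,300,4,"pics/s27c.png")
z=load("/tmp/w26.npz"); 
for u,v in [(316,120),(316,150),(316,180),(316,200),(316,230),(316,300),(200,235)]: print(w2m(world(z,u,v)))
E
```

```text
t: 34.9
eef_pos: [0.6192, 0.0616, 0.1385]
eef_rot: [0.443, 0.554, -0.551, -0.44]
force: [6.1, -2.4, 4.1]
opening: 0.026
t: 35.1
eef_pos: [0.6202, 0.0618, 0.1371]
eef_rot: [0.443, 0.554, -0.551, -0.44]
force: [5.4, -2.7, 5.6]
opening: 0.0255
[-0.0598  0.0003  0.1194]
[-0.048   0.0003  0.1284]
[-0.037   0.0003  0.1364]
[-0.0302  0.0002  0.1422]
[-0.0548  0.0004  0.2814]
[-0.0034  0.0002  0.1728]
[-0.0021 -0.062   0.0895]
```

View pics/s27c.png

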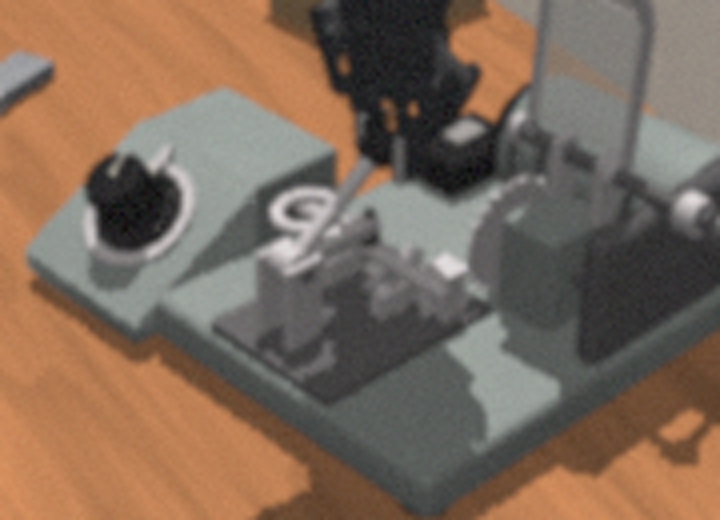

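```bash
python3 -m creep '[[0,1,-0.6,0,0.85],[0,0,0,0,0.85]]'; python3 -m creep '[[0,1,-0.6,0,0.85],[0,0,0,0,0.85]]';  python3 -m creep '[[0,1,-0.6,0,0.85],[0,0,0,0,0.85]]'; python3 - <<'E'
from h import *
def w2m(X): c,s=np.cos(YAW),np.sin(YAW); d=X-VISE; return np.round([c*d[0]+s*d[1],-s*d[0]+c*d[1],X[2]],4)
z=snap("wrist","w28")
P=[]
for v in range(110,240,4):
    X=w2m(world(z,316,v)); P.append(X)
P=np.array(P); print(P[::4]); m=(P[:,0]>-.062)&(P[:,0]<-.02)&(P[:,2]<.16); k=np.polyfit(P[m,0],P[m,2],1); print(m.sum(),np.degrees(np.arctan(k[0])), "theta",np.radians(144.8-np.degrees(np.arctan(k[0]))))
E
```

```text
t: 35.35
eef_pos: [0.6203, 0.0618, 0.1368]
eef_rot: [0.443, 0.554, -0.551, -0.44]
force: [2.6, -3.3, 8.1]
opening: 0.0256
t: 35.55
eef_pos: [0.6206, 0.0619, 0.1363]
eef_rot: [0.443, 0.554, -0.551, -0.44]
force: [1.4, -2.7, 12.0]
opening: 0.0261
t: 35.75
eef_pos: [0.6209, 0.0619, 0.1359]
eef_rot: [0.443, 0.553, -0.551, -0.44]
force: [-0.0, -3.1, 15.4]
opening: 0.026
[[-0.061   0.0003  0.1175]
 [-0.0547  0.0003  0.1226]
 [-0.0486  0.0003  0.1264]
 [-0.0427  0.0002  0.1306]
 [-0.037   0.0002  0.1351]
 [-0.0316  0.0002  0.1394]
 [-0.026   0.0002  0.1416]
 [-0.0211  0.0002  0.1467]
 [-0.0159  0.0002  0.1493]]
29 35.078642379804386 theta 1.9149989502305835
```

```bash
python3 -m creep '[[0,0,0,0,0.6],[0,0,0,0,0.45],[0,0,0,0,0.35],[0,0,0,0,0.35],[0,-15,0,0,0.35],[0,-30,0,0,0.35],[0,-40,0,0,0.35],[0,-30,20,0,0.35],[0,0,30,0,0.35],[0,0,30,0,0.35],[0,0,0,0,0.35],[0,0,0,0,0.35]]'; python3 - <<'E'
from prof import *
def w2m(X): c,s=np.cos(YAW),np.sin(YAW); d=X-VISE; return np.round([c*d[0]+s*d[1],-s*d[0]+c*d[1],X[2]],4)
to([0.5,0,.3])
z=snap("wrist","w29");s=snap("side","s29");t=snap("top","t29"); crop(s,240,110,440,300,3,"pics/s29c.png"); prof(z)
E
```

```text
t: 37.0
eef_pos: [0.5408, 0.0443, 0.2483]
eef_rot: [0.442, 0.553, -0.552, -0.441]
force: [0.3, -0.7, -0.4]
opening: 0.0554
t 37.0 eef [0.5408 0.0443 0.2483] jaw deg 102.7 F [ 0.3 -0.7 -0.4] open 0.0554 q6 -0.29
 delta world mm [-40.8 -44.3  51.7]  tool mm [-34.2 -51.7  49.5]
  ptr 0.026 0.38 width mm 3.8
  ptr 0.029 0.376 width mm 3.6
  ptr 0.031 0.376 width mm 3.6
  idx 0.045 0.332 width mm 6.7
  idx 0.048 0.334 width mm 6.9
  idx 0.05 0.334 width mm 6.8
```

View pics/w29.png

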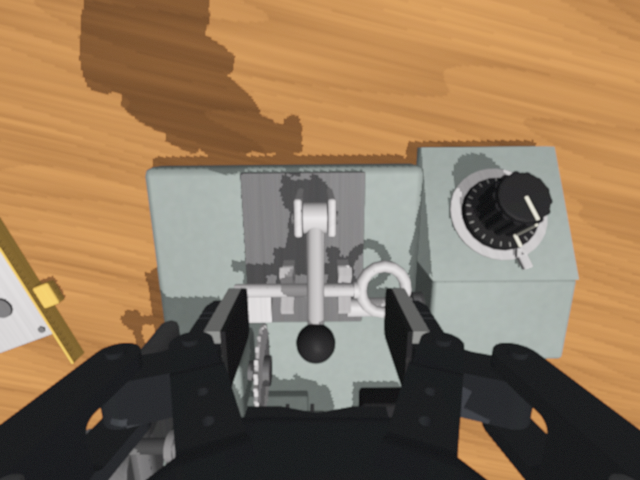

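View pics/s29c.png

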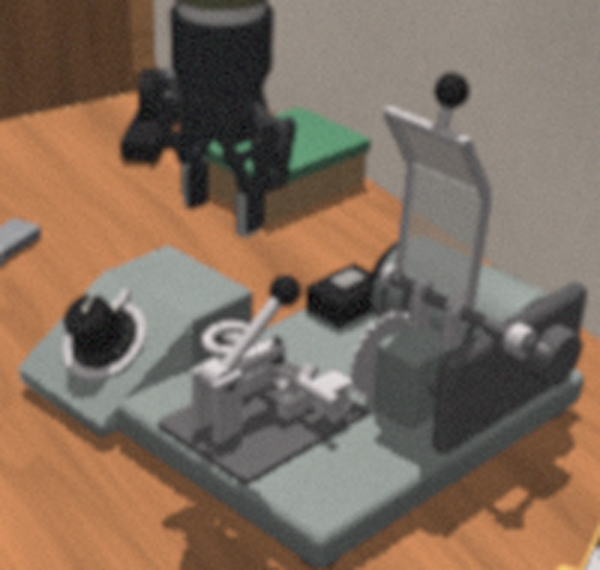

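```bash
cat > fit.py <<'E'
import ang
from ang import *
from scipy.optimize import least_squares
import prof
def fit(z,lo=-2.,hi=2.):
    g=cv2.GaussianBlur(z["p"].min(2),(3,3),0).astype(np.float32); pts=[]; C0=ang.C
    for th in np.arange(lo,hi,.05):
        if abs(th-.35)<.25: continue
        rr=np.arange(.028,.040,.0002); uv=np.array([proj(z,C0+r*(np.cos(th)*up+np.sin(th)*ym)) for r in rr],np.float32)
        val=cv2.remap(g,uv[:,0].reshape(1,-1),uv[:,1].reshape(1,-1),cv2.INTER_LINEAR)[0]; gr=np.gradient(val); i=np.argmax(gr)
        if gr[i]>1: pts.append((rr[i]*np.cos(th),rr[i]*np.sin(th)))
    P=np.array(pts); r=least_squares(lambda p:np.hypot(P[:,0]-p[0],P[:,1]-p[1])-p[2],[0,0,.034],loss="soft_l1",f_scale=.0003)
    print("fit",len(P),np.round(r.x*1e3,2),np.std(r.fun)*1e3); prof.C=C0+r.x[0]*up+r.x[1]*ym; prof.prof(z)
E
python3 - <<'E'
from fit import *
for n in ("w13","w29"): fit(load(f"/tmp/{n}.npz"))
fit(load("/tmp/w29.npz"),-1.2,1.6)
E
```

```text
fit 70 [-3.000e-02 -1.000e-02  3.308e+01] 0.2289684605094396
  ptr 0.026 0.354 width mm 3.5
  ptr 0.029 0.354 width mm 3.5
  ptr 0.031 0.354 width mm 3.5
  idx 0.045 0.348 width mm 6.7
  idx 0.048 0.348 width mm 6.7
  idx 0.05 0.346 width mm 6.8
fit 62 [ 1.57 -2.28 33.39] 1.2169249158083177
  ptr 0.026 0.484 width mm 3.8
  ptr 0.029 0.468 width mm 3.4
  ptr 0.031 0.462 width mm 3.7
  idx 0.045 0.392 width mm 6.7
  idx 0.048 0.39 width mm 6.9
  idx 0.05 0.386 width mm 6.8
fit 46 [ 1.12 -2.3  33.74] 1.4097253125399916
  ptr 0.026 0.478 width mm 4.0
  ptr 0.029 0.464 width mm 3.4
  ptr 0.031 0.458 width mm 3.7
  idx 0.045 0.39 width mm 6.8
  idx 0.048 0.386 width mm 6.9
  idx 0.05 0.384 width mm 7.0
```

```bash
python3 -m creep '[[30,0,4,0,0.35],[40,0,4,0,0.35],[45,10,4,0,0.35],[35,20,4,0,0.35],[15,20,0,0,0.35],[0,0,0,0,0.35],[0,0,0,0,0.35]]'; python3 - <<'E'
from fit import *
to([.488,.201,.2])
z=snap("wrist","w30"); fit(z)
u,v=proj(z,ang.C).astype(int); crop(z,u-60,v-60,u+60,v+70,5,"pics/w30k.png")
E
```

```text
t: 37.85
eef_pos: [0.4894, 0.2019, 0.1978]
eef_rot: [-0.441, -0.552, 0.553, 0.441]
force: [0.6, -0.8, -0.3]
opening: 0.0553
t 37.85 eef [0.4894 0.2019 0.1978] jaw deg 102.8 F [ 0.6 -0.8 -0.3] open 0.0553 q6 0.02
 delta world mm [-1.4 -0.9  2.2]  tool mm [-0.6 -2.2  1.5]
fit 70 [ 0.7  -0.11 33.14] 0.24547535102649762
  ptr 0.026 0.354 width mm 3.5
  ptr 0.029 0.354 width mm 3.5
  ptr 0.031 0.354 width mm 3.5
  idx 0.045 0.348 width mm 6.7
  idx 0.048 0.348 width mm 6.7
  idx 0.05 0.346 width mm 6.8
```

View pics/w30k.png

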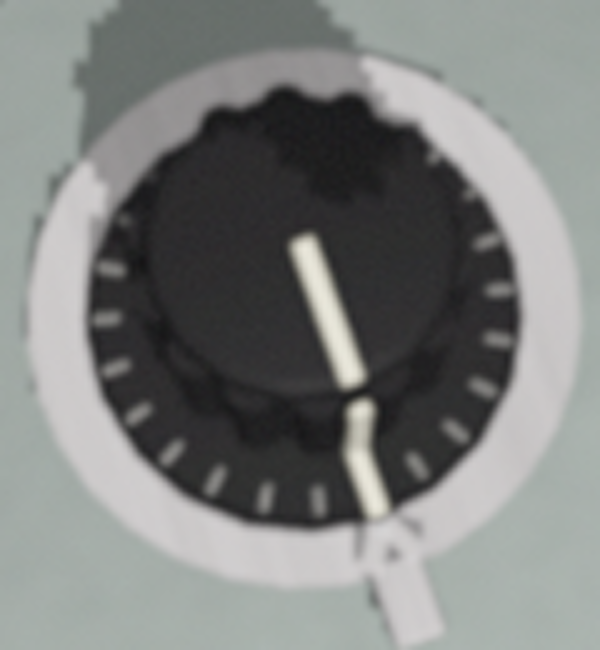

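View pics/w30.png

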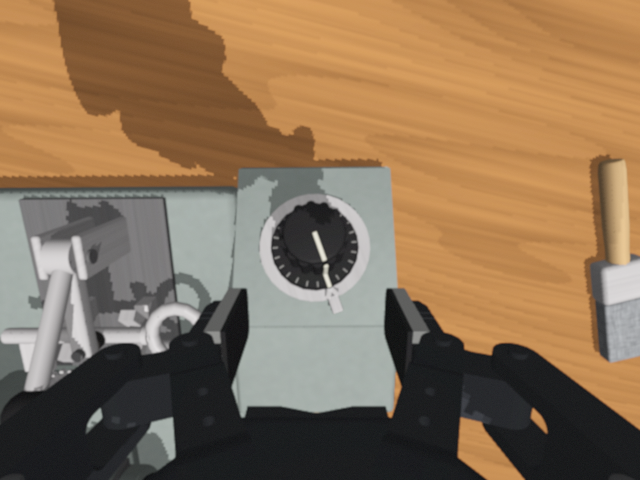

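View pics/t29.png

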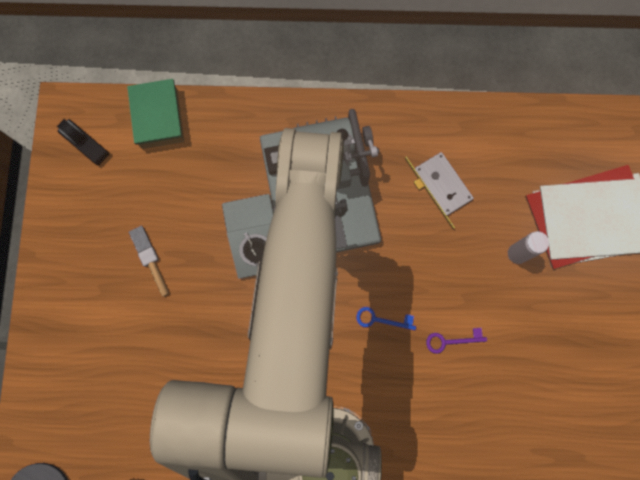

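```bash
python3 - <<'E'
from h import *
def w2m(X): c,s=np.cos(YAW),np.sin(YAW); d=X-VISE; return np.round([c*d[0]+s*d[1],-s*d[0]+c*d[1],X[2]],4)
z=load("/tmp/w29.npz")
P=np.array([w2m(world(z,316,v)) for v in range(235,322,2)]); m=(P[:,2]>.115)&(P[:,2]<.165); k=np.polyfit(P[m,0],P[m,2],1); print(m.sum(),"theta",np.radians(144.8)-np.arctan(k[0]))
w=world(z,316,343); o=-z["R"].T@z["t"]; r=(w-o)/np.linalg.norm(w-o); print("ball",w2m(w+.014*r)); print("shank",w2m(world(z,258,290)),w2m(world(z,345,291)))
E
```

```text
43 theta 1.9203570773402554
ball [0.0073 0.0005 0.159 ]
shank [-0.0027 -0.0501  0.0896] [-0.0016  0.0259  0.0898]
```

Clamp measures 1.92 rad with its ball 7 mm behind the vise point at 159 mm height, as expected. The shank is level and the robot is clear of everything.

```bash
python3 - <<'E'
from cell import *
print(sign_off())
E
```

```text
the job is handed in; nothing more can be done
None
```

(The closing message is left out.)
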